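# Clip the lid onto the soap storage box

### The job

Put the blue lid on the grey box of soap bars so that it sits flat and fully home, then fold its four white clip flaps down until every one has snapped under its catch and stays shut by itself. Push the clips firmly but gently, with no more than 25 N, because they crack. Leave the tin, soap bar, tape and stamp on the table where they are.

Things in the scene. Friction and masses are not known exactly. Their poses are not given: they have to be found in the camera images.
- box: grey open storage box, fixed to the table, outer 128 (its x) by 108 (its y) by 80 high, walls 4. Origin: centre of its underside on the table; z up. A rim flange, 4 thick, stands 9 mm out all round at the top. In the middle of each of its four walls is a spring catch (see catch_nominal). Two soap bars lie inside, about 30 high.
- box_mouth (a point): centre of the box's open mouth, level with the rim, 80 mm above the table. The mouth is 120 (box x) by 100 (box y). The lid's rim bead drops into it with 1.5 mm play all round, and the lid's plate then rests on the rim, with the lid's origin 10 mm below this point and its axes parallel to the box's (it also fits turned half round).
- catch_nominal (a point): nominal place of the +x wall's catch (each wall has one in its middle): steel nib bar, radius 3, 26 wide, 8 mm outside the wall, 51.5 above the table, springs upward (4 N/mm). Pushed in, a clip's hook snaps past under it onto a firm rubber stop: takes 5 to 14 N on the clip's thumb bar. Each catch and stop really sits up to 2 mm farther in or out, differently per wall, unmeasured: feel for the stop.
- lid: blue lid, plate 138 (its x) by 118 (its y), 5 thick, about 0.4 kg with its four clips, loose, lying the right way up on the table. Origin: centre of the underside of its rim bead (round bar, radius 5, all round, 117 by 97 outside). The plate's underside is 10 mm above the origin, its top 15 mm. A 14 mm wide grip block stands on top (see lid_grip).
- lid_grip (a point): centre of the grip block on the lid, 8 mm below the block's top. The block is 60 long (lid's x), 14 wide (lid's y) and 30 high, from 15 to 45 mm above the lid's origin; pinch it across its 14 mm width.
- balm_tin: round grey screw-top tin, 74 across, 34 high; a bystander. Origin: centre of its underside.
- soap_bar: lilac soap bar, 53 x 79 x 26, loose on the table behind the work; a bystander. Origin: centre of its underside.
- tape_roll: roll of tan tape, 100 across, 25 high, lying flat; a bystander. Origin: centre of its underside.
- stamp: dark turned wooden stamp, 36 across, 64 high, standing; a bystander. Origin: centre of its underside.
- clip_a: white clip flap, 40 wide, on the lid's +x edge. Origin: middle of its hinge axis, 73.5 mm from the lid's centre along +x, 14 above the lid's origin. x: to its free end (46 mm); y: hinge axis; z: to its outer face, 6 mm off the hinge line. Thumb bar across the outer face, 27.5 mm along x, stands 12.5 mm off it: push here. Shut: x down, z outward, bar 22 mm outside the wall. Cracks above 25 N.
- fold_a (a joint): fold angle of clip_a: 0 = sticking out level from the lid, negative = raised above level (starts at -0.4 to 0), about 1.57 (1.48 to 1.66) = folded down along the box's wall and snapped. Unless snapped, a weak spring (0.013 Nm/rad) swings it back to below about 0.7. Range -0.9 to 1.75.
- clip_b: white clip flap, 40 wide, on the lid's +y edge. Origin: middle of its hinge axis, 63.5 mm from the lid's centre along +y, 14 above the lid's origin. x: to its free end (46 mm); y: hinge axis; z: to its outer face, 6 mm off the hinge line. Thumb bar across the outer face, 27.5 mm along x, stands 12.5 mm off it: push here. Shut: x down, z outward, bar 22 mm outside the wall. Cracks above 25 N.
- fold_b (a joint): fold angle of clip_b: 0 = sticking out level from the lid, negative = raised above level (starts at -0.4 to 0), about 1.57 (1.48 to 1.66) = folded down along the box's wall and snapped. Unless snapped, a weak spring (0.013 Nm/rad) swings it back to below about 0.7. Range -0.9 to 1.75.
- clip_c: white clip flap, 40 wide, on the lid's -x edge. Origin: middle of its hinge axis, 73.5 mm from the lid's centre along -x, 14 above the lid's origin. x: to its free end (46 mm); y: hinge axis; z: to its outer face, 6 mm off the hinge line. Thumb bar across the outer face, 27.5 mm along x, stands 12.5 mm off it: push here. Shut: x down, z outward, bar 22 mm outside the wall. Cracks above 25 N.
- fold_c (a joint): fold angle of clip_c: 0 = sticking out level from the lid, negative = raised above level (starts at -0.4 to 0), about 1.57 (1.48 to 1.66) = folded down along the box's wall and snapped. Unless snapped, a weak spring (0.013 Nm/rad) swings it back to below about 0.7. Range -0.9 to 1.75.
- clip_d: white clip flap, 40 wide, on the lid's -y edge. Origin: middle of its hinge axis, 63.5 mm from the lid's centre along -y, 14 above the lid's origin. x: to its free end (46 mm); y: hinge axis; z: to its outer face, 6 mm off the hinge line. Thumb bar across the outer face, 27.5 mm along x, stands 12.5 mm off it: push here. Shut: x down, z outward, bar 22 mm outside the wall. Cracks above 25 N.
- fold_d (a joint): fold angle of clip_d: 0 = sticking out level from the lid, negative = raised above level (starts at -0.4 to 0), about 1.57 (1.48 to 1.66) = folded down along the box's wall and snapped. Unless snapped, a weak spring (0.013 Nm/rad) swings it back to below about 0.7. Range -0.9 to 1.75.
Things that resemble listed ones, but are neither listed nor needed, are in the scene too. Of the things like the box, leave any that is red; of the rest the larger one is meant.

How it is judged (in metres and radians):
On the way:
1. the lid sits flat and fully home on the box (z of lid in the frame of box between 0.066 and 0.073 m and horizontal distance between lid and box below 0.005 m and angle between the x axis of lid and the x axis of box, either way round below 0.06 rad and angle between lid's own z axis and vertical below 0.04 rad), for 0.2 s.
At the end, for the whole second after the job is handed in: the lid sits in the box's mouth, its origin 66 to 73 mm above the box's origin and within 5 mm of its axis, turned at most 0.06 rad from the box's axes (either way round), tilted at most 0.04 rad, at rest (slower than 0.02 m/s); all four fold angles are above 1.42 rad with nothing holding the clips (all of step 1 and value of joint each of fold_a, fold_b, fold_c, fold_d above 1.42 rad and linear speed of lid below 0.02 m/s); the robot touches nothing.
It fails at once if a clip is pushed with more than 25 N (contact force between any of the fingers, the arm and clip_a above 25 N or contact force between any of the fingers, the arm and clip_b above 25 N or contact force between any of the fingers, the arm and clip_c above 25 N or contact force between any of the fingers, the arm and clip_d above 25 N).
It fails at once if a bystander (tin, soap bar, tape roll, stamp) is moved by more than 20 mm (distance of any of balm_tin, soap_bar, tape_roll, stamp from where it was at the start of the episode above 0.02 m).
It also fails if it takes over 67 s, if anything falls off the work surface, if the arm or the gripper's body presses on something with over 40 N, if the wrist force passes 120 N, or if a joint passes its speed limit or range.

### The arm

A 7-joint arm with a two-finger parallel gripper is mounted at the origin on a cart in front of the work surface, level with it; the furniture and walls round the work are solid. World frame = base frame: x ahead of the robot, y to its left, z up, the work surface at z = 0. Lengths are in mm, angles in rad, forces in N, time in s.
With the tool pointing down it reaches from about 400 to 875 mm from the base axis. Payload 4.4 kg.
Tool frame: the origin (TCP) lies midway between the tips of the shut fingers; the grasp point (between the pads) lies 19 mm behind it; z points along the fingers, y is the direction in which the jaws open and shut (so a half turn about z gives the same grasp; the last joint's range is limited). The gripper opens to 85 mm and grips with 20 to 120 N. Pads are 22 mm wide; open, the fingers measure 114 mm over their backs; the gripper's body (76 mm by 85 mm) begins 54 mm behind the grasp point. The pads swing forward as they close: fully open they stand 13 mm farther back than shut.
Start: joints at [1.079, 0.628, 0.038, 1.517, -0.027, 0.996, -0.02], TCP at [268.51, -591.963, 231.313] pointing down, gripper open.
Joint ranges: [-3.06, 3.06], [-0.37, 2.12], [-1.25, 1.32], [0.18, 2.47], [-1.1, 4.24], [0.23, 1.98], [-2.94, 2.94]. Speed limits (rad/s): [2.57, 2.57, 3.14, 3.14, 3.14, 3.14, 3.14].

### API

Orientations are given as a unit quaternion [w, x, y, z].
In Python, from workcell import sense, camera, close_job, spot_in, masks_of gives the robot as it stands.
- The arm moves only by the shell command python3 -m handwheel 'ROWS' [FORCE]. ROWS is JSON, a list of rows, each a list of 3 entries, a list of its own where there are three numbers: the shift along the tool's x, y, z in m, then the turn, a rotation vector about the tool's x, y, z in rad, then the gripper's target within -1 to 1 (fully open at 1, half-way at 0, shut at -1). In form: [[[x, y, z], [rx, ry, rz], hand], ...]. A call has 1 to 20 rows; each row shifts and turns the pose as measured when the row begins, along the tool's axes as they then stand; what a row does not reach is not made up. A row lasts 1/10 s, in which the tool goes at most 50 mm and 8.59 degrees, less where a joint would pass 70% of its speed; a pose out of reach is approached as far as the arm can. A call is refused whole if a number of a shift passes 0.05 or a number of a turn 0.15, either way. A call with a gripper value outside its range is refused whole. The fingers move at their own pace and stop on an object; FORCE is the grip in N (left out, the last holds). Time passes only in rows, so rows that do not move let the fingers close. It gives the time, the measured TCP pose, the force and the opening at its end, in the units of the state.
- sense(): the state, without advancing time (a new reading comes with each control period).
- camera(name): name is "scene" or "top" or "wrist"; returns a dict with "img" (420x560x3 uint8, red, green, blue), "depth" (420x560 float32, mm along the optical axis (not along the pixel's ray), 0 where there is no reading), "fovy" (degrees; the focal length in pixels is half the picture's height over the tangent of half this angle, whatever the lens; pixels are square), "cx", "cy" (the principal point, pixels), "position" and "rotation" of the camera in the world; the wrist camera has in their place "T_tool_cam" (4x4, takes a point from camera to tool coordinates, whose origin is the TCP and whose axes are the flange's). Camera axes: x right, y down, z forward; pixel columns grow to the right and rows downward; lengths in mm; the calibration is good to about 2 mm. A picture is of the moment at which its call begins: read the wrist's pose just before it.
- close_job(): hands the job in, once; it reports no verdict.
Trained networks look in a picture, given as the dict that the camera call returned (one of the last four; its "shot" number tells which), for a name from the list of things; names that differ only in an ending like _2 or _b are one class to them, and where a whole thing is asked for, a point or a joint stands for the part that bears it (a point fixed in the world has none). Each returns a list of dicts, best first, with "score" (0 to 1); they miss things now and then, are a little off and sometimes report something else, mostly with a low value. They report only what shows in the picture. A call takes as long as a camera call. They do not tell look-alikes from the thing itself.
- spot_in(picture, name): "extent" ([centre column, centre row, width, height] in pixels, round what is visible of it).
- masks_of(picture, name): "pixels" (420x560 bool, what is visible of it) and "extent" ([centre column, centre row, width, height] in pixels, round what is visible of it).
The state is a dict: "time": time; "joint_pos": joint angles; "dq": joint speeds; "effort": joint torques, N m; "eef_pos": TCP position; "eef_rot": TCP orientation; "force": force on the tool from outside, world axes, zero at the start; "torque": the same for the moment, N m; "opening": finger opening in mm.
Only numpy, scipy, OpenCV 4.12 (cv2) and the standard library are available. Lean on these libraries where they do the work, as an engineer would, in place of code of your own. Each camera call takes 0.05 s, during which the arm holds its last target.

## Working session

There is one attempt and no reset: what is moved stays moved. The work goes in short steps, Python scripts to look and compute and a shell command to move; the robot and the scene stay as the last step left them, time stands still between calls to the robot, and variables do not carry over. Pictures are saved under pics/ and viewed, and the job is handed in when it is done.

```bash
ls; mkdir -p pics
cat > h.py <<'E'
import numpy as np, cv2, json
from workcell import sense, camera, close_job, spot_in, masks_of
from scipy.spatial.transform import Rotation as R
def f_of(p): return p["img"].shape[0]/2/np.tan(np.radians(p["fovy"])/2)
def Rq(q): return R.from_quat([q[1],q[2],q[3],q[0]])
def campose(p,s=None):
    if "T_tool_cam" in p:
        T=np.array(p["T_tool_cam"]);M=np.eye(4);M[:3,:3]=Rq(s["eef_rot"]).as_matrix();M[:3,3]=s["eef_pos"]
        return M@T
    M=np.eye(4);r=np.array(p["rotation"])
    M[:3,:3]=r if r.shape==(3,3) else Rq(r).as_matrix();M[:3,3]=p["position"];return M
def cloud(p,s=None):
    f=f_of(p);d=p["depth"].astype(float);v,u=np.mgrid[:d.shape[0],:d.shape[1]]
    X=np.stack([(u-p["cx"])/f*d,(v-p["cy"])/f*d,d],-1);M=campose(p,s)
    W=X@M[:3,:3].T+M[:3,3];W[d<=0]=np.nan;return W
def proj(p,X,s=None):
    M=np.linalg.inv(campose(p,s));c=np.atleast_2d(X)@M[:3,:3].T+M[:3,3];f=f_of(p)
    return np.c_[c[:,0]/c[:,2]*f+p["cx"],c[:,1]/c[:,2]*f+p["cy"]]
def save(p,n): cv2.imwrite("pics/"+n+".png",p["img"][:,:,::-1])
E
python3 - <<'E'
from h import *
s=sense();print(s)
for n in("scene","top","wrist"):
    p=camera(n);save(p,n+"0");print(n,p["fovy"],p["cx"],p["cy"],p.get("position"),p.get("rotation"),p.get("T_tool_cam"))
    W=cloud(p,s)
    np.save(n+"0.npy",W)
    for t in("box","lid","balm_tin","soap_bar","tape_roll","stamp","clip_a"):
        for m in masks_of(p,t)[:5]:
            q=W[m["pixels"]];print(t,round(m["score"],2),np.round(m["extent"]),np.round(np.nanmedian(q,0)), np.round(np.nanpercentile(q,[2,98],axis=0)).tolist())
E
```

```text
pics
{'time': 0.0, 'joint_pos': array([ 1.07921233,  0.62935974,  0.03846961,  1.5183807 , -0.02701715,
        0.99626443, -0.01999921]), 'dq': array([-0.00084294, -0.00036097,  0.00028055,  0.00076982,  0.00162459,
        0.00024606, -0.00121427]), 'effort': array([ 3.24034690e-04, -5.63397217e+01,  1.22631881e+00, -1.93444097e+01,
        1.09370914e-02,  1.06221510e-02,  1.52665560e-07]), 'eef_pos': array([ 268.23184763, -591.39138105,  230.37669393]), 'eef_rot': array([-9.22319795e-04,  9.77426819e-01,  2.11272142e-01, -2.13516684e-04]), 'force': array([0.16065784, 0.33076304, 0.13043588]), 'torque': array([ 0.01969103,  0.00118369, -0.01117857]), 'opening': 85.36635113285965}
scene 46.988730291229665 287.9866087516486 210.02560796920744 [  9.97322429 724.56419149 757.10832032] [ 0.14577558 -0.26712461  0.84725651 -0.43537377] None
box 0.85 [297. 329.  73.  70.] [373. 203.  32.] [[312.0, 164.0, -1.0], [423.0, 265.0, 61.0]]
box 0.76 [250. 264.  84.  74.] [554. 133.  50.] [[484.0, 64.0, 1.0], [624.0, 187.0, 79.0]]
box 0.6 [394. 225.  53.  58.] [ 362. -198.   36.] [[309.0, -247.0,
[... 2548 characters left out ...]
[ 669. -158.   25.] [[648.0, -179.0, 14.0], [693.0, -138.0, 34.0]]
clip_a 0.66 [305. 241.  13.  18.] [ 487. -109.   22.] [[464.0, -128.0, 18.0], [507.0, -91.0, 29.0]]
clip_a 0.65 [345. 213.  26.  16.] [ 557. -215.   26.] [[537.0, -239.0, 1.0], [579.0, -192.0, 34.0]]
clip_a 0.17 [238. 149.  35.  29.] [713.  49.  25.] [[687.0, 13.0, 12.0], [742.0, 87.0, 29.0]]
wrist 65.6591654301521 283.14303330116445 201.28333069062109 None None [[-8.12878470e-04 -9.51733854e-01 -3.06923460e-01  7.86476142e+01]
 [ 9.99998802e-01 -3.69261258e-04 -1.50343364e-03 -6.92250351e-01]
 [ 1.31753375e-03 -3.06924315e-01  9.51733014e-01 -1.42998388e+02]
 [ 0.00000000e+00  0.00000000e+00  0.00000000e+00  1.00000000e+00]]
```

```bash
python3 -c "
import cv2
a=cv2.imread('pics/top0.png')[90:340,120:440]
cv2.imwrite('pics/top0c.png',cv2.resize(a,None,fx=2.4,fy=2.4,interpolation=cv2.INTER_CUBIC))"
```

```text
(no output)
```

View pics/scene0.png

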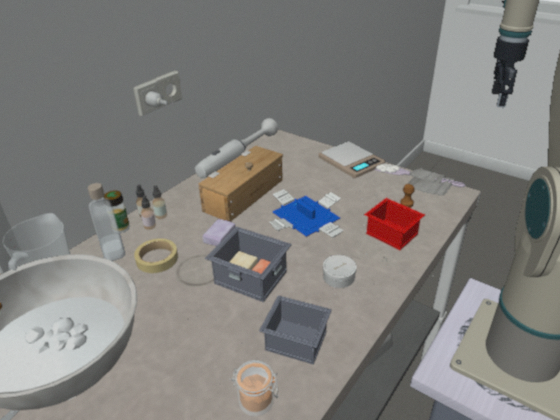

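View pics/top0c.png

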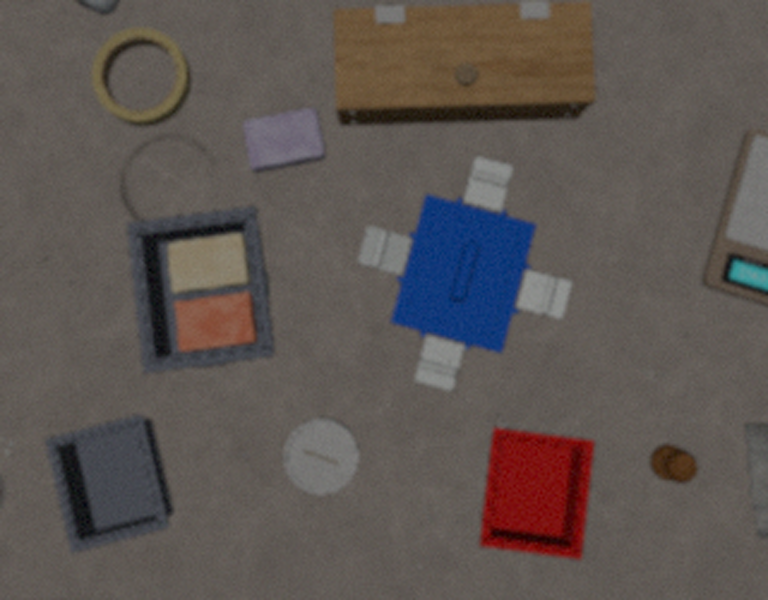

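The pictures show the soap-filled box (grey, larger) at scene pixel (250,264), the lid at (307,215), and the small grey and red decoys at (297,329) and (394,225). Next I fit the poses.

```bash
cat >> h.py <<'E'
from scipy.optimize import minimize
def fitrect(P,L,Wd,th0,c0):
    # rectangle whose outline encloses pts: maximise fit by soft edges
    P=P[np.isfinite(P).all(1)]
    r=cv2.minAreaRect(P.astype(np.float32));return r
def inbox(W,c,rad,z0,z1):
    Q=W.reshape(-1,3);Q=Q[np.isfinite(Q).all(1)]
    k=(np.hypot(Q[:,0]-c[0],Q[:,1]-c[1])<rad)&(Q[:,2]>z0)&(Q[:,2]<z1);return Q[k]
E
python3 - <<'E'
from h import *
for n in("top","scene"):
    W=np.load(n+"0.npy");img=cv2.imread(f"pics/{n}0.png")
    Q=inbox(W,(557,124),110,72,90);print(n,"box rim",len(Q),np.median(Q[:,2]),cv2.minAreaRect(Q[:,:2].astype(np.float32)))
    hsv=cv2.cvtColor(img,cv2.COLOR_BGR2HSV);b=(hsv[...,0]>105)&(hsv[...,0]<130)&(hsv[...,1]>150)
    Q=W[b];Q=Q[np.isfinite(Q).all(1)]
    P=Q[(Q[:,2]>5)&(Q[:,2]<25)];G=Q[Q[:,2]>35]
    print("plate",len(P),np.median(P[:,2]),cv2.minAreaRect(P[:,:2].astype(np.float32)))
    print("grip",len(G),np.median(G[:,2]),G.mean(0),cv2.minAreaRect(G[:,:2].astype(np.float32)))
    # table
    Q=inbox(W,(480,60),40,-20,20);print("table z",np.median(Q[:,2]))
E
```

```text
top box rim 1264 80.39593508068612 ((557.05078125, 124.04560089111328), (147.75953674316406, 126.39863586425781), 7.858697414398193)
plate 2410 16.402194975344514 ((458.04644775390625, -4.1705780029296875), (164.08657836914062, 527.4199829101562), 42.34067916870117)
grip 169 45.74973195540531 [ 539.65248709 -180.58033067   74.79262659] ((411.693115234375, -325.38714599609375), (543.6142578125, 55.32022476196289), 48.959781646728516)
table z 0.37321954145022573
scene box rim 1078 77.42884390088113 ((556.2606201171875, 124.20659637451172), (148.6342315673828, 129.9478759765625), 8.37496566772461)
plate 1137 13.628164209785723 ((577.8391723632812, -132.78912353515625), (125.88876342773438, 143.12313842773438), 75.71427154541016)
grip 107 41.24324578133667 [ 575.34256608 -130.55783002   41.07010392] ((577.49951171875, -133.1612091064453), (16.66864013671875, 61.90085220336914), 75.02955627441406)
table z -2.177459861062971
```

```bash
python3 -m handwheel '[[[0,0,0],[0,0,0.138],1],[[0,0,0],[0,0,0.138],1],[[0,0,0],[0,0,0.138],1],[[0,0,0],[0,0,0.138],1],[[0,0,0],[0,0,0.138],1]]' 40; python3 -m handwheel '[[[0.015,-0.044,0],[0,0,0],1],[[0.015,-0.044,0],[0,0,0],1],[[0.015,-0.044,0],[0,0,0],1],[[0.015,-0.044,0],[0,0,0],1],[[0.015,-0.044,0],[0,0,0],1],[[0.015,-0.044,0],[0,0,0],1],[[0.015,-0.044,0],[0,0,0],1],[[0.015,-0.044,0],[0,0,0],1],[[0.015,-0.044,0],[0,0,0],1],[[0.015,-0.044,0],[0,0,0],1]]'
```

```text
time: 1.7
eef_pos: [268.4, -592.0, 231.4]
eef_rot: [-0.0, 0.989, -0.145, 0.001]
force: [-0.1, 0.6, 0.8]
opening: 85.6
time: 2.7
eef_pos: [545.8, -211.0, 230.0]
eef_rot: [0.004, 0.988, -0.154, 0.001]
force: [0.7, -0.4, 0.2]
opening: 85.2
```

```bash
cat >> h.py <<'E'
def delta(target,yaw=None):
    """tool-frame shift (mm) to world TCP target and turn to vertical w/ tool x at yaw deg"""
    s=sense();r=Rq(s["eef_rot"]);d=r.inv().apply(np.array(target)-s["eef_pos"]);out=[np.round(d,1)]
    x=r.apply([1,0,0]);out.append(("yaw",round(np.degrees(np.arctan2(x[1],x[0])),2)))
    if yaw is not None:
        g=R.from_euler('z',yaw,degrees=True)*R.from_euler('x',180,degrees=True)
        out.append(("turn",np.round((r.inv()*g).as_rotvec(),4)))
    return out
def lidfit(W,img):
    hsv=cv2.cvtColor(img[:,:,::-1].copy(),cv2.COLOR_BGR2HSV);b=(hsv[...,0]>105)&(hsv[...,0]<130)&(hsv[...,1]>150)
    Q=W[b];Q=Q[np.isfinite(Q).all(1)];Q=Q[(abs(Q[:,0]-580)<110)&(abs(Q[:,1]+135)<110)]
    P=Q[(Q[:,2]>5)&(Q[:,2]<25)];G=Q[(Q[:,2]>37)&(Q[:,2]<60)]
    print("plate",len(P),np.median(P[:,2]),cv2.minAreaRect(P[:,:2].astype(np.float32)))
    if len(G): print("grip",len(G),np.median(G[:,2]),G.mean(0),cv2.minAreaRect(G[:,:2].astype(np.float32)))
E
python3 -m handwheel '[[[0.017,-0.034,0],[0,0,-0.02],1],[[0.006,-0.034,0],[0,0,0],1],[[0,0,0],[0,0,0],1]]'
python3 - <<'E'
from h import *
print(delta([578,-133.5,150],-15))
s=sense();p=camera("wrist");save(p,"w1");W=cloud(p,s);lidfit(W,p["img"])
p=camera("top");lidfit(cloud(p),p["img"]);
E
```

```text
time: 3.0
eef_pos: [594.3, -140.1, 229.4]
eef_rot: [0.001, 0.991, -0.137, 0.002]
force: [0.2, 1.6, -0.2]
opening: 85.0
[array([-17.9,  -2.1,  79.3]), ('yaw', np.float64(-15.8)), ('turn', array([ 0.0021, -0.0052, -0.0139]))]
plate 11244 16.46623549383716 ((577.5259399414062, -134.79803466796875), (125.72443389892578, 146.46762084960938), 75.30689239501953)
grip 739 45.29414809313511 [ 578.63201673 -135.5346053    45.07638301] ((577.5546264648438, -135.1878662109375), (13.9048490524292, 58.939979553222656), 74.44630432128906)
plate 421 16.127966799613887 ((580.2227783203125, -86.96175384521484), (27.665496826171875, 113.86416625976562), 72.81696319580078)
```

View pics/w1.png

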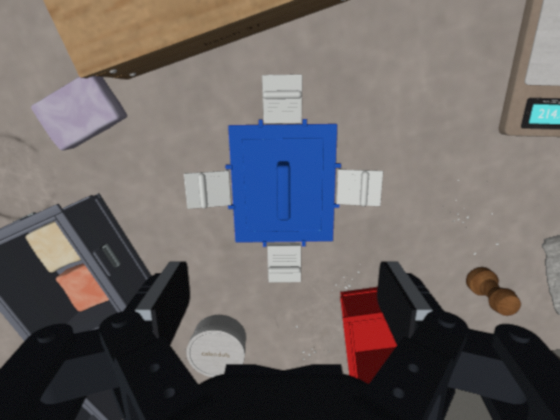

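The wrist view shows the lid at (283,184), with its grip block vertical at column 283. The wooden chest is at the upper left. Before grasping, I measure the box the same way.

```bash
python3 -m handwheel '[[[0,0,0],[0,0,-0.138],1],[[0,0,0],[0,0,-0.138],1],[[0,0,0],[0,0,-0.138],1],[[0,-0.045,-0.01],[0,0,0],1],[[0,-0.045,-0.01],[0,0,0],1],[[0,-0.045,-0.01],[0,0,0],1],[[0,-0.045,0],[0,0,0],1],[[0.0,-0.045,0],[0,0,0],1],[[0.01,-0.03,0],[0,0,0],1],[[0,0,0],[0,0,0],1]]'
python3 - <<'E'
from h import *
print(delta([575,127,260],8))
s=sense();p=camera("wrist");save(p,"w2");W=cloud(p,s);np.save("w2.npy",W);import pickle;pickle.dump((s,p),open("w2.pkl","wb"))
for W in(W,np.load("top0.npy")):
  Q=inbox(W,(557,124),110,74,88);print(len(Q),np.median(Q[:,2]),cv2.minAreaRect(Q[:,:2].astype(np.float32)))
E
```

```text
time: 4.1
eef_pos: [562.4, 89.3, 257.5]
eef_rot: [0.01, 0.998, 0.055, 0.0]
force: [-0.7, 0.9, -0.9]
opening: 85.3
[array([ 16.7, -36. ,  -3.3]), ('yaw', np.float64(6.32)), ('turn', array([ 0.0209,  0.0013, -0.0293]))]
6472 80.44436156125678 ((555.314453125, 123.29502868652344), (147.0812530517578, 125.72914123535156), 7.8759765625)
1248 80.41050392598169 ((556.6409301757812, 123.9890365600586), (146.93209838867188, 126.39863586425781), 7.858697891235352)
```

View pics/w2.png

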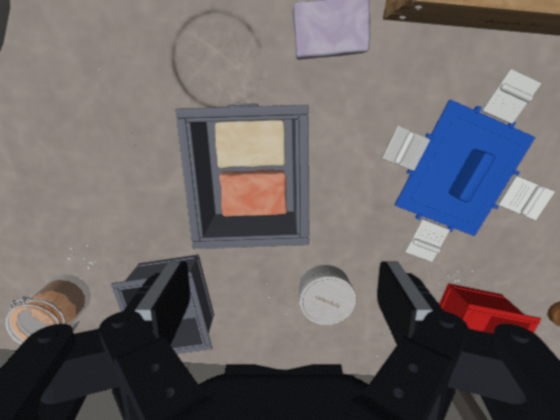

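Box rim spans about columns 178–310 and rows 105–248. I take one more view, settled and centred.

```bash
python3 -m handwheel '[[[0.016,-0.036,0],[0.02,0,-0.029],1],[[0,0,0],[0,0,0],1],[[0,0,0],[0,0,0],1]]'
cat >> h.py <<'E'
def boxfit(W):
  Q=inbox(W,(557,124),110,74,88);print(len(Q),np.median(Q[:,2]),cv2.minAreaRect(Q[:,:2].astype(np.float32)))
  # robust: iterate frame, percentiles of outer edges & inner edges
  c=np.array([556.,123.5]);a=np.radians(7.9)
  e=np.array([[np.cos(a),np.sin(a)],[-np.sin(a),np.cos(a)]])
  L=(Q[:,:2]-c)@e.T
  o=[]
  for k,h in((0,73),(1,63)):
    j=1-k; q=L[abs(L[:,j])<45,k]
    # per-wall slices: outer edge per line
    for sg in(-1,1):
      w=q[(q*sg>0)]*sg; o.append((np.round(np.percentile(w,[1,5,50,95,99]),1)))
  print(*o,sep="\n")
E
python3 - <<'E'
from h import *
s=sense();p=camera("wrist");save(p,"w3");W=cloud(p,s);np.save("w3.npy",W);print(s["eef_pos"],delta([577.6,-135.2,150],-15.3))
boxfit(W)
E
```

```text
time: 4.45
eef_pos: [574.8, 114.8, 257.1]
eef_rot: [0.004, 0.998, 0.063, -0.001]
force: [-0.5, -0.4, -0.2]
opening: 85.6
[574.81336787 114.8031494  257.07380918] [array([-28.6, 248.5, 108.9]), ('yaw', np.float64(7.23)), ('turn', array([0.0075, 0.0012, 0.3932]))]
6259 80.4711010306109 ((555.2120361328125, 123.22282409667969), (147.0621337890625, 126.30941772460938), 7.898962497711182)
[60.8 61.1 66.  73.  73.8]
[59.  59.5 65.6 71.4 71.7]
[50.2 50.3 56.3 62.3 63. ]
[49.6 49.8 55.5 61.8 62.5]
```

```bash
python3 -m handwheel '[[[0,0,0],[0,0,0.131],1],[[0,0,0],[0,0,0.131],1],[[0,0,0],[0,0,0.131],1],[[0.012,0.042,0],[0,0,0],1],[[0.012,0.042,0.01],[0,0,0],1],[[0.012,0.042,0.02],[0,0,0],1],[[0.012,0.042,0.02],[0,0,0],1],[[0.012,0.042,0.02],[0,0,0],1],[[0.01,0.035,0.02],[0,0,0],1],[[0,0,0],[0,0,0],1]]'
python3 - <<'E'
from h import *
print(delta([577.6,-135.1,120],-15.3))
E
```

```text
time: 5.5
eef_pos: [567.5, -166.4, 169.0]
eef_rot: [0.007, 0.988, -0.152, 0.002]
force: [0.1, -0.2, 0.8]
opening: 85.2
[array([ -0.1, -33.6,  48.5]), ('yaw', np.float64(-17.5)), ('turn', array([ 0.0139, -0.0059, -0.0384]))]
```

```bash
python3 -m handwheel '[[[0,-0.017,0.02],[0.007,-0.003,-0.02],1],[[0,-0.017,0.02],[0.007,-0.003,-0.02],1],[[0,0,0],[0,0,0],1],[[0,0,0],[0,0,0],1]]'
python3 - <<'E'
from h import *
print(delta([577.6,-135.1,80],-15.3))
s=sense();p=camera("wrist");save(p,"w4");lidfit(cloud(p,s),p["img"])
E
```

```text
time: 5.9
eef_pos: [574.6, -143.3, 129.0]
eef_rot: [0.002, 0.99, -0.139, -0.0]
force: [0.2, -0.6, 0.3]
opening: 85.2
[array([ 0.6, -8.9, 48.9]), ('yaw', np.float64(-16.01)), ('turn', array([ 0.0037, -0.0004, -0.0123]))]
plate 21278 16.368897910639532 ((577.4791259765625, -134.75527954101562), (127.1787338256836, 146.46815490722656), 74.81075286865234)
grip 1455 45.27487489391345 [ 579.38328582 -135.66437857   45.05492822] ((577.5799560546875, -135.06729125976562), (13.978611946105957, 59.48278045654297), 74.84762573242188)
```

View pics/w4.png

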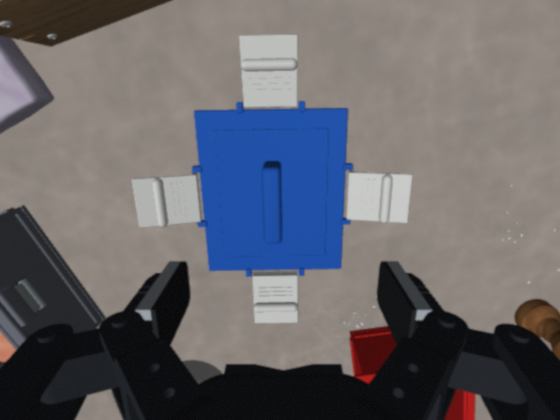

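The lid's grip block is at (271,200). It agrees with the previous view to 0.2 mm, so I descend.

```bash
python3 -m handwheel '[[[0,-0.009,0.03],[0.004,0,-0.012],1],[[0,0,0.03],[0,0,0],1],[[0,0,0],[0,0,0],1]]'
python3 - <<'E'
from h import *
print(delta([577.6,-135.1,19.5],-15.2))
E
```

```text
time: 6.25
eef_pos: [579.7, -137.7, 72.6]
eef_rot: [0.001, 0.991, -0.135, 0.005]
force: [-1.3, -0.0, 0.1]
opening: 85.2
[array([-3.2, -2. , 53.1]), ('yaw', np.float64(-15.47)), ('turn', array([ 0.0007, -0.0092, -0.0046]))]
```

```bash
python3 -m handwheel '[[[-0.003,-0.002,0.018],[0,-0.009,-0.004],1],[[0,0,0.018],[0,0,0],1],[[0,0,0.009],[0,0,0],1],[[0,0,0],[0,0,0],1]]'
python3 - <<'E'
from h import *
print(delta([577.6,-135.1,19.5],-15.2))
E
```

```text
time: 6.65
eef_pos: [581.3, -138.6, 33.6]
eef_rot: [0.002, 0.991, -0.134, 0.005]
force: [-0.4, 0.3, -0.4]
opening: 85.5
[array([-4.7, -2.4, 14.1]), ('yaw', np.float64(-15.39)), ('turn', array([ 0.0021, -0.0096, -0.0033]))]
```

```bash
python3 -m handwheel '[[[-0.005,-0.0024,0.01],[0.002,-0.01,-0.003],1],[[-0.003,-0.001,0.005],[0,-0.006,0],1],[[0,0,0],[0,0,0],1]]'
python3 - <<'E'
from h import *
print(delta([577.6,-135.1,19.5],-15.2))
E
```

```text
time: 6.95
eef_pos: [575.9, -133.8, 20.7]
eef_rot: [-0.0, 0.991, -0.133, -0.002]
force: [0.6, 0.4, -0.4]
opening: 85.6
[array([2. , 0.8, 1.1]), ('yaw', np.float64(-15.24)), ('turn', array([-0.    ,  0.0033, -0.0007]))]
```

```bash
python3 -m handwheel '[[[0.001,0,0],[0,0.003,0],1],[[0,0,0],[0,0,0],-1],[[0,0,0],[0,0,0],-1],[[0,0,0],[0,0,0],-1],[[0,0,0],[0,0,0],-1],[[0,0,0],[0,0,0],-1],[[0,0,0],[0,0,0],-1],[[0,0,0],[0,0,0],-1]]' 60
python3 - <<'E'
from h import *
print(delta([577.6,-135.1,19.5],-15.2))
E
```

```text
time: 7.75
eef_pos: [577.8, -134.5, 22.0]
eef_rot: [0.0, 0.991, -0.133, 0.001]
force: [0.7, 0.1, 0.1]
opening: 12.8
[array([-0. ,  0.6,  2.5]), ('yaw', np.float64(-15.24)), ('turn', array([ 0.0002, -0.002 , -0.0007]))]
```

```bash
python3 -m handwheel '[[[0,0,-0.01],[0,0,0],-1],[[0,0,-0.03],[0,0,0],-1],[[0,0,-0.04],[0,0,0],-1],[[0,0,-0.04],[0,0,0],-1],[[0,0,0],[0,0,0],-1],[[0,0,0],[0,0,-0.13],-1],[[0,0,0],[0,0,-0.13],-1],[[0,0,0],[0,0,-0.13],-1],[[0,0,0],[0,0,0],-1]]'
python3 - <<'E'
from h import *
print(sense()["force"],sense()["opening"],delta([555.2,123.2,150],7.9))
E
```

```text
time: 8.65
eef_pos: [570.5, -132.0, 142.1]
eef_rot: [-0.002, 0.998, 0.069, -0.007]
force: [-0.1, -0.8, -4.3]
opening: 12.9
[-0.07646283 -0.80271071 -4.25615524] 12.89496828612319 [array([  20.1, -254.9,   -7. ]), ('yaw', np.float64(7.96)), ('turn', array([-0.0047,  0.0134,  0.001 ]))]
```

Holding the lid (−4.3 N). Now I carry it to the box.

```bash
python3 -m handwheel '[[[0.003,-0.02,-0.003],[-0.004,0.013,0],-1],[[0.003,-0.04,-0.003],[0,0,0],-1],[[0.003,-0.045,0],[0,0,0],-1],[[0.003,-0.045,0],[0,0,0],-1],[[0.003,-0.045,0],[0,0,0],-1],[[0.003,-0.03,0],[0,0,0],-1],[[0.002,-0.015,0],[0,0,0],-1],[[0,0,0],[0,0,0],-1],[[0,0,0],[0,0,0],-1]]'
python3 - <<'E'
from h import *
print(sense()["force"],sense()["opening"],delta([555.2,123.2,150],7.9))
s=sense();p=camera("wrist");save(p,"w5")
p=camera("scene");save(p,"s5")
E
```

```text
time: 9.55
eef_pos: [552.6, 114.8, 139.6]
eef_rot: [0.001, 0.999, 0.052, -0.008]
force: [-1.1, -0.1, -4.5]
opening: 12.5
[-1.10387011 -0.11812575 -4.51891571] 12.542002409721773 [array([  3.3,  -8.1, -10.5]), ('yaw', np.float64(5.98)), ('turn', array([ 0.0004,  0.016 , -0.0336]))]
```

View pics/w5.png

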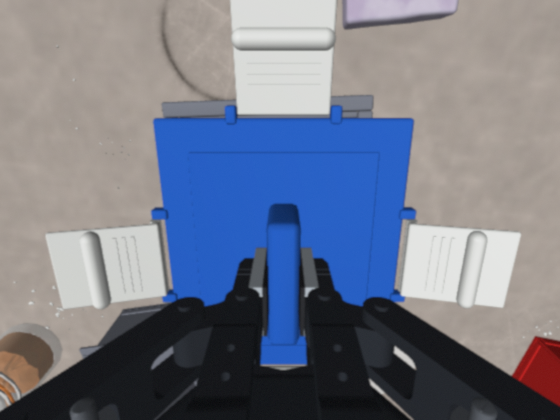

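View pics/s5.png

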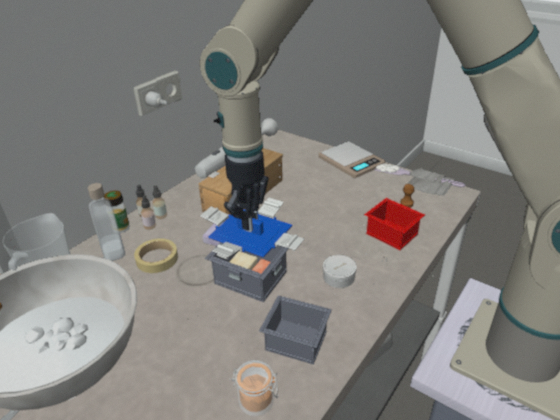

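The lid is held level, with its plate at columns 155–412. I correct the remaining offset and measure the lid in the hand.

```bash
python3 -m handwheel '[[[0.003,-0.008,0],[0,0.014,-0.034],-1],[[0,0,0],[0,0,0],-1],[[0,0,0],[0,0,0],-1]]'
cat >> h.py <<'E'
def lidhand(s,p):
    W=cloud(p,s);r=Rq(s["eef_rot"]);img=p["img"]
    hsv=cv2.cvtColor(img[:,:,::-1].copy(),cv2.COLOR_BGR2HSV);b=(hsv[...,0]>105)&(hsv[...,0]<130)&(hsv[...,1]>150)
    T=r.inv().apply((W-s["eef_pos"]).reshape(-1,3)).reshape(W.shape)
    Q=T[b&np.isfinite(T[...,0])];z=np.median(Q[:,2]);P=Q[abs(Q[:,2]-z)<5]
    A=np.c_[P[:,:2],np.ones(len(P))];c=np.linalg.lstsq(A,P[:,2],rcond=None)[0]
    X=P[P[:,0]>20];print("plate tool z",z,"tilt",c[:2],"xmax",np.percentile(P[:,0],[99,99.8]),"y",np.percentile(X[:,1],[.5,99.5]),"front y",[np.round(np.percentile(P[(P[:,0]>a)&(P[:,0]<a+8),1],[1,99]),1) for a in(0,20,40,55)])
E
python3 - <<'E'
from h import *
print(sense()["force"],delta([555.2,123.2,100],7.9))
s=sense();p=camera("wrist");lidhand(s,p)
E
```

```text
time: 9.95
eef_pos: [555.5, 118.7, 139.6]
eef_rot: [0.001, 0.998, 0.067, -0.0]
force: [-0.3, -0.5, -4.8]
opening: 12.7
[-0.26505307 -0.54291743 -4.78987599] [array([ 0.3, -4.5, 39.6]), ('yaw', np.float64(7.64)), ('turn', array([ 0.002 ,  0.0008, -0.0045]))]
plate tool z 5.621613411711615 tilt [0.00862416 0.00063369] xmax [69.04582499 73.04425741] y [-59.08432403  57.17569792] front y [array([-58.1,  56. ]), array([-62.9,  61. ]), array([-57.9,  55.8]), array([-58. ,  55.9])]
```

```bash
python3 -m handwheel '[[[0,-0.0045,0.01],[0.002,0,-0.005],-1],[[0,0,0.01],[0,0,0],-1],[[0,0,0.01],[0,0,0],-1],[[0,0,0],[0,0,0],-1],[[0,0,0],[0,0,0],-1]]'
python3 - <<'E'
from h import *
print(sense()["force"],delta([555.4,123.3,92],7.9))
E
```

```text
time: 10.5
eef_pos: [554.5, 122.9, 106.2]
eef_rot: [0.0, 0.998, 0.069, -0.001]
force: [-0.0, -0.3, -4.5]
opening: 13.1
[-0.01531418 -0.32543755 -4.48186681] [array([ 0.9, -0.3, 14.2]), ('yaw', np.float64(7.87)), ('turn', array([-0.0001,  0.0022, -0.0004]))]
```

```bash
python3 -m handwheel '[[[0.001,0,0.005],[0,0.002,0],-1],[[0,0,0.003],[0,0,0],-1],[[0,0,0.003],[0,0,0],-1],[[0,0,0.002],[0,0,0],-1]]'
python3 -m handwheel '[[[0,0,0.002],[0,0,0],-1],[[0,0,0.001],[0,0,0],-1]]'
python3 - <<'E'
from h import *
print(sense()["force"],delta([555.4,123.3,92],7.9))
E
```

```text
time: 10.9
eef_pos: [556.2, 123.1, 92.6]
eef_rot: [-0.0, 0.998, 0.069, 0.001]
force: [-0.4, -0.7, -5.0]
opening: 12.8
time: 11.1
eef_pos: [556.3, 123.1, 92.0]
eef_rot: [-0.0, 0.998, 0.069, 0.001]
force: [-2.5, -1.2, 2.5]
opening: 12.5
[-2.48156281 -1.24668298  2.49633126] [array([-0.8, -0.3, -0. ]), ('yaw', np.float64(7.86)), ('turn', array([-0.0006, -0.0016, -0.0006]))]
```

```bash
python3 -m handwheel '[[[-0.001,0,0.003],[0,0,0],-1],[[0,0,0.002],[0,0,0],-1]]'
python3 -m handwheel '[[[0,0,0],[0,0,0],-0.3],[[0,0,0],[0,0,0],0.0],[[0,0,0],[0,0,0],0.0],[[0,0,0],[0,0,0],0.0],[[0,0,-0.02],[0,0,0],0.0],[[0,0,-0.04],[0,0,0],0.0],[[0,0,-0.04],[0,0,0],0.0],[[-0.02,0,0],[0,0,0],0],[[0,0,0],[0,0,0],-1],[[0,0,0],[0,0,0],-1]]'
python3 - <<'E'
from h import *
s=sense();p=camera("wrist");save(p,"w6")
W=cloud(p,s);np.save("w6.npy",W)
p=camera("scene");save(p,"s6")
E
```

```text
time: 11.3
eef_pos: [556.4, 123.2, 92.0]
eef_rot: [-0.001, 0.998, 0.068, 0.002]
force: [-3.3, -0.0, 8.0]
opening: 12.7
time: 12.3
eef_pos: [538.5, 120.7, 196.2]
eef_rot: [-0.001, 0.998, 0.068, 0.005]
force: [0.5, 0.6, 0.3]
opening: 14.5
```

View pics/w6.png

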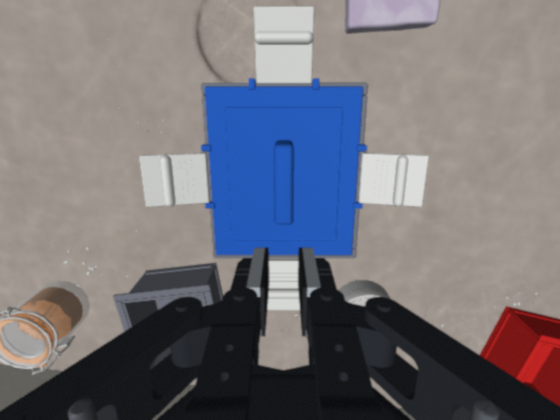

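View pics/s6.png

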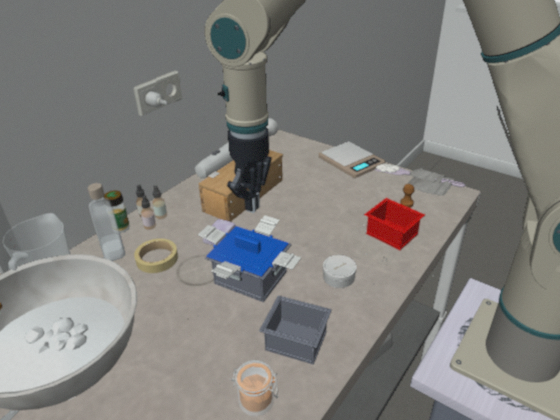

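The lid sits with an even grey border all round (plate at columns 205–365, rows 85–257). Next, the numbers on lid and clips.

Run:
```python
from h import *
W=np.load("w6.npy");img=cv2.imread("pics/w6.png")
hsv=cv2.cvtColor(img,cv2.COLOR_BGR2HSV);b=(hsv[...,0]>105)&(hsv[...,0]<130)&(hsv[...,1]>150)
Q=W[b&np.isfinite(W[...,0])];P=Q[(Q[:,2]>75)&(Q[:,2]<95)];print(cv2.minAreaRect(P[:,:2].astype(np.float32)))
c=np.linalg.lstsq(np.c_[P[:,:2]-[556,123],np.ones(len(P))],P[:,2],rcond=None)[0];print("tilt",c)
G=Q[Q[:,2]>107];print(np.median(G[:,2]),cv2.minAreaRect(G[:,:2].astype(np.float32)))
c0=np.array([556.,123.3]);a=np.radians(7.9);e=np.array([[np.cos(a),np.sin(a)],[-np.sin(a),np.cos(a)]])
L=(W[...,:2]-c0)@e.T;Z=W[...,2]
for n,k,sg,h in(("+x",0,1,73.5),("+y",1,1,63.5),("-x",0,-1,73.5),("-y",1,-1,63.5)):
    u=L[...,k]*sg-h;v=L[...,1-k]
    for lo in range(-4,48,4):
        m=(abs(v)<18)&(u>lo)&(u<=lo+4)&(Z>40)&(Z<140)
        if m.sum()>3: print(n,lo+2,np.round(np.percentile(Z[m],[10,50,90]),1),m.sum(),end=" | ")
    print()
```

```text
((558.7102661132812, 124.3153305053711), (142.33511352539062, 126.5062484741211), 7.876688480377197)
tilt [-3.15752125e-03 -1.65642825e-04  8.63262115e+01]
115.25996492535661 ((556.6622924804688, 124.34423828125), (59.164424896240234, 15.815176010131836), 9.028532981872559)
+x -2 [80.1 89.8 91.1] 296 | +x 2 [90.1 91.  91.9] 300 | +x 6 [90.8 91.7 92.6] 313 | +x 10 [91.7 92.7 93.7] 342 | +x 14 [92.3 93.3 94.3] 318 | +x 18 [93.2 94.1 95. ] 327 | +x 22 [ 93.7  98.6 101.2] 447 | +x 26 [100.4 101.4 102.4] 337 | +x 30 [ 95.4  97.  100.8] 291 | +x 34 [95.6 96.7 97.7] 369 | +x 38 [96.4 97.3 98.3] 370 | +x 42 [97.1 98.  99.1] 388 | +x 46 [97.2 97.7 98.2] 33 | 
+y -2 [80.2 89.6 91.2] 314 | +y 2 [90.4 91.4 92.2] 238 | +y 6 [91.4 92.3 93.5] 255 | +y 10 [92.7 93.6 94.7] 248 | +y 14 [93.4 94.5 95.6] 254 | +y 18 [94.5 95.4 96.4] 239 | +y 22 [ 95.5 100.9 103.2] 403 | +y 26 [102.2 103.2 103.9] 228 | +y 30 [ 97.6  98.6 100.5] 153 | +y 34 [ 98.3  99.2 100.1] 257 | +y 38 [ 99.1 100.2 101.2] 275 | +y 42 [100.1 100.9 101.9] 238 | 
-x -2 [80.5 87.3 91.3] 261 | -x 2 [90.3 91.  91.9] 130 | -x 6 [90.3 91.2 92. ] 128 | -x 10 [90.9 91.7 92.4] 125 | -x 14 [90.9 91.8 92.8] 121 | -x 18 [91.2 92.2 93.2] 120 | -x 22 [91.4 92.9 96.9] 215 | -x 26 [96.8 98.1 99. ] 151 | -x 30 [97.5 98.1 98.5] 20 | -x 34 [91.8 92.5 93.3] 107 | -x 38 [91.9 92.7 93.6] 124 | -x 42 [92.2 92.9 93.8] 134 | -x 46 [92.1 92.7 93.4] 42 | 
-y -2 [80.1 89.8 91.3] 353 | -y 2 [90.4 91.4 92.3] 246 | -y 6 [91.3 92.3 93.7] 253 | -y 10 [92.4 93.3 94.6] 248 | -y 14 [93.2 94.2 95.3] 253 | -y 18 [93.9 94.9 95.7] 236 | -y 22 [ 95.2 100.9 102.6] 402 | -y 26 [101.2 102.2 103.1] 202 | -y 30 [96.8 97.7 98.8] 176 | -y 34 [97.4 98.4 99.3] 267 | -y 38 [ 98.2  99.2 100.1] 259 | -y 42 [ 98.8  99.8 100.6] 203 |
```

```bash
cat >> h.py <<'E'
C0=np.array([556.3,123.7]);A0=np.radians(7.9);EX=np.array([np.cos(A0),np.sin(A0)]);EY=np.array([-EX[1],EX[0]])
def bx(x,y,z): return np.r_[C0+x*EX+y*EY,z]
def st():
    s=sense();d=s["eef_pos"][:2]-C0;f=s["force"];print("box xy",np.round([d@EX,d@EY],1),"z",round(s["eef_pos"][2],1),"F box",np.round([f[:2]@EX,f[:2]@EY,f[2]],1),"open",round(s["opening"],1),"t",round(s["time"],2))
E
python3 -c "
from h import *
st();print(delta(bx(-118.5,0,130),7.9))"
```

```text
box xy [-18.8  -0.6] z 195.3 F box [-0.3 -0.1 -0.2] open 0.4 t 12.4
[array([-100.2,   -0.4,   64.4]), ('yaw', np.float64(7.84)), ('turn', array([-0.0016, -0.0082, -0.001 ]))]
```

```bash
python3 -m handwheel '[[[-0.03,0,0],[0,-0.008,0],-1],[[-0.035,0,0],[0,0,0],-1],[[-0.03,0,0.02],[0,0,0],-1],[[-0.006,0,0.03],[0,0,0],-1],[[0,0,0.01],[0,0,0],-1],[[0,0,0],[0,0,0],-1]]'
python3 -c "
from h import *
st();print(delta(bx(-118.5,0,110),7.9))"
```

```text
time: 13.0
eef_pos: [437.2, 106.5, 130.6]
eef_rot: [-0.0, 0.998, 0.068, -0.0]
force: [0.5, -0.0, 0.7]
opening: 0.2
box xy [-120.3   -0.7] z 130.6 F box [ 0.4 -0.1  0.7] open 0.2 t 13.0
[array([ 1.8, -0.6, 20.6]), ('yaw', np.float64(7.81)), ('turn', array([-0.0006,  0.0006, -0.0015]))]
```

```bash
python3 -m handwheel '[[[0.002,0,0.015],[0,0,0],-1],[[0,0,0.01],[0,0,0],-1],[[0,0,0.008],[0,0,0],-1],[[0,0,0.008],[0,0,0],-1]]'
python3 -c "
from h import *
st()"
python3 -m handwheel '[[[0,0,0.008],[0,0,0],-1],[[0,0,0.008],[0,0,0],-1],[[0,0,0.008],[0,0,0],-1],[[0,0,0.006],[0,0,0],-1]]'
python3 -c "
from h import *
st();print(delta(bx(-100,0,52),7.9)); s=sense();p=camera('scene');save(p,'s7')"
```

```text
time: 13.4
eef_pos: [443.3, 107.6, 89.6]
eef_rot: [-0.001, 0.998, 0.068, 0.001]
force: [-5.3, 0.2, 3.3]
opening: -0.3
box xy [-114.2   -0.4] z 89.6 F box [-5.2  0.9  3.3] open -0.3 t 13.4
time: 13.8
eef_pos: [443.6, 107.7, 57.4]
eef_rot: [-0.001, 0.998, 0.068, 0.002]
force: [0.3, 1.0, 1.0]
opening: 0.2
box xy [-113.8   -0.3] z 57.4 F box [0.4 0.9 1. ] open 0.2 t 13.8
[array([13.8, -0.4,  5.4]), ('yaw', np.float64(7.77)), ('turn', array([-0.0013, -0.0032, -0.0022]))]
```

```bash
python3 -c "
import cv2
a=cv2.imread('pics/s7.png')[170:320,170:350]
cv2.imwrite('pics/s7c.png',cv2.resize(a,None,fx=4,fy=4,interpolation=cv2.INTER_CUBIC))"
```

View pics/s7c.png

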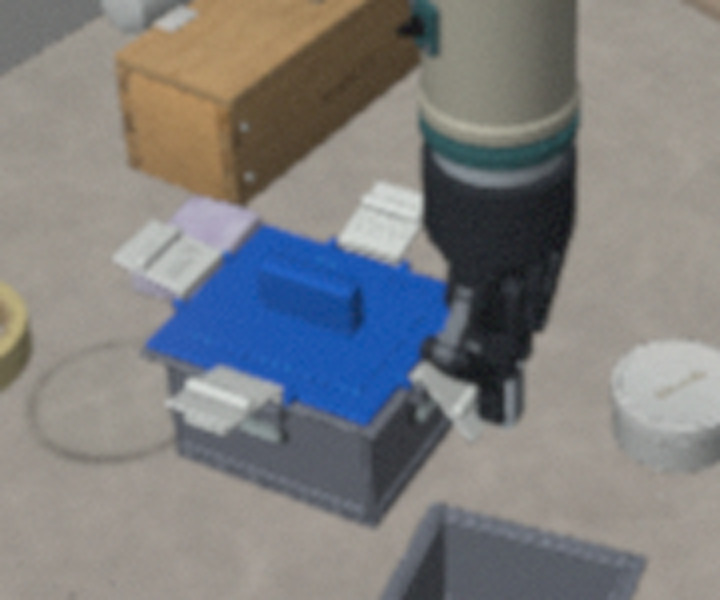

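The clip_c flap (440,395 in the crop) is folded halfway, with the finger outside it. I push inward in small steps.

```bash
python3 -m handwheel '[[[0.004,0,0.004],[0,0,0],-1],[[0.004,0,0.001],[0,0,0],-1],[[0.003,0,0],[0,0,0],-1]]'
python3 -c "
from h import *
st()"
python3 -m handwheel '[[[0.002,0,0],[0,0,0],-1],[[0.002,0,0],[0,0,0],-1]]'
python3 -c "
from h import *
st()"
```

```text
time: 14.15
eef_pos: [452.0, 108.6, 50.4]
eef_rot: [-0.0, 0.998, 0.068, -0.002]
force: [-3.5, -0.5, -0.7]
opening: -0.1
box xy [-105.4   -0.6] z 50.4 F box [-3.5 -0.  -0.7] open -0.1 t 14.15
time: 14.35
eef_pos: [456.1, 109.1, 50.4]
eef_rot: [-0.0, 0.998, 0.068, -0.002]
force: [-3.5, -1.1, -1.9]
opening: -0.1
box xy [-101.2   -0.6] z 50.4 F box [-3.7 -0.6 -1.9] open -0.1 t 14.35
```

```bash
python3 -m handwheel '[[[0.002,0,0],[0,0,0],-1],[[0.001,0,0],[0,0,0],-1]]'
python3 -c "
from h import *
st()"
python3 -m handwheel '[[[0.001,0,0],[0,0,0],-1],[[0.001,0,0],[0,0,0],-1]]'
python3 -c "
from h import *
st()"
```

```text
time: 14.55
eef_pos: [456.3, 109.1, 50.2]
eef_rot: [0.0, 0.998, 0.068, -0.005]
force: [-4.1, -0.5, 0.7]
opening: -0.3
box xy [-101.1   -0.7] z 50.2 F box [-4.2  0.1  0.7] open -0.3 t 14.55
time: 14.75
eef_pos: [456.3, 109.1, 50.2]
eef_rot: [0.0, 0.998, 0.068, -0.007]
force: [-5.5, 0.4, 0.2]
opening: -0.1
box xy [-101.    -0.7] z 50.2 F box [-5.4  1.1  0.2] open -0.1 t 14.75
```

```bash
python3 -m handwheel '[[[0.002,0,0],[0,0.003,0],-1],[[0.003,0,0],[0,0.003,0],-1]]'
python3 -c "
from h import *
st()"
python3 -m handwheel '[[[0.003,0,0],[0,0.003,0],-1],[[0.003,0,0],[0,0,0],-1]]'
python3 -c "
from h import *
st();p=camera('scene');a=p['img'][170:320,170:350,::-1];cv2.imwrite('pics/s8c.png',cv2.resize(a,None,fx=4,fy=4,interpolation=cv2.INTER_CUBIC))"
```

```text
time: 14.95
eef_pos: [457.3, 109.2, 49.7]
eef_rot: [0.001, 0.998, 0.068, -0.008]
force: [-7.7, -0.9, -2.2]
opening: -0.2
box xy [-100.1   -0.7] z 49.7 F box [-7.8  0.2 -2.2] open -0.2 t 14.95
time: 15.15
eef_pos: [459.5, 109.5, 48.9]
eef_rot: [0.001, 0.998, 0.069, -0.01]
force: [-2.9, -0.2, -1.7]
opening: 0.1
box xy [-97.8  -0.7] z 48.9 F box [-2.9  0.2 -1.7] open 0.1 t 15.15
```

View pics/s8c.png

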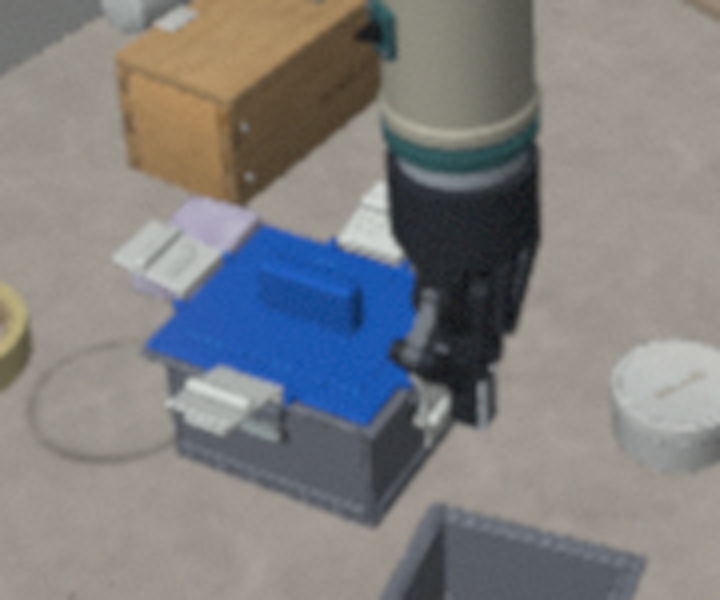

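```bash
python3 -m handwheel '[[[0.002,0,0],[0,0.0,0],-1],[[0.002,0,0],[0,0,0],-1]]'
python3 -c "
from h import *
st()"
python3 -m handwheel '[[[0.002,0,0],[0,0,0],-1],[[0.002,0,0],[0,0,0],-1]]'
python3 -c "
from h import *
st()"
```

```text
time: 15.4
eef_pos: [460.7, 109.6, 48.8]
eef_rot: [0.001, 0.998, 0.069, -0.014]
force: [-8.0, -0.5, 3.9]
opening: -0.5
box xy [-96.7  -0.8] z 48.8 F box [-8.   0.6  3.9] open -0.5 t 15.4
time: 15.6
eef_pos: [460.6, 109.7, 48.8]
eef_rot: [0.002, 0.997, 0.069, -0.018]
force: [-7.0, -0.0, 3.5]
opening: -0.2
box xy [-96.7  -0.8] z 48.8 F box [-6.9  0.9  3.5] open -0.2 t 15.6
```

```bash
python3 -m handwheel '[[[0.004,0,0],[0,0.01,0],-1],[[0.004,0,0],[0,0.01,0],-1]]'
python3 -c "
from h import *
st();print(delta([0,0,0],7.9))"
python3 -m handwheel '[[[0.004,0,0],[0,0.01,0],-1],[[0.005,0,0],[0,0.01,0],-1]]'
python3 -c "
from h import *
st();print(delta([0,0,0],7.9))"
```

```text
time: 15.8
eef_pos: [460.7, 109.6, 48.3]
eef_rot: [0.002, 0.997, 0.069, -0.015]
force: [-10.7, -0.7, 4.6]
opening: -0.1
box xy [-96.6  -0.9] z 48.3 F box [-10.7   0.8   4.6] open -0.1 t 15.8
[array([-469.7,   44.9,   62.7]), ('yaw', np.float64(7.93)), ('turn', array([0.0011, 0.0304, 0.0005]))]
time: 16.0
eef_pos: [460.8, 109.4, 47.7]
eef_rot: [0.002, 0.997, 0.069, -0.014]
force: [-12.2, -1.8, 5.6]
opening: -0.1
box xy [-96.6  -1. ] z 47.7 F box [-12.3  -0.1   5.6] open -0.1 t 16.0
[array([-470. ,   44.4,   60.6]), ('yaw', np.float64(7.96)), ('turn', array([0.0016, 0.0273, 0.0011]))]
```

Firm stop at 12 N with no travel. I back off and check that it stays shut.

```bash
python3 -m handwheel '[[[-0.005,0,0],[0,0.013,0],-1],[[-0.02,0,0],[0,0.013,0],-1],[[-0.03,0,-0.02],[0,0,0],-1],[[-0.01,0,-0.03],[0,0,0],-1],[[0,0,-0.03],[0,0,0],-1]]'
python3 -c "
from h import *
st();print(delta(bx(-115,-110,140),7.9));s=sense();p=camera('scene');a=p['img'][170:320,170:350,::-1];cv2.imwrite('pics/s9c.png',cv2.resize(a,None,fx=4,fy=4,interpolation=cv2.INTER_CUBIC))
p=camera('wrist');save(p,'w9')
p=camera('top');W=cloud(p)
L=(W[...,:2]-C0);u=-(L@EX)-73.5;v=L@EY;Z=W[...,2]
for lo in range(-4,48,4):
    m=(abs(v)<16)&(u>lo)&(u<=lo+4)&(Z>-10)&(Z<140)
    if m.sum():print(lo+2,np.round(np.percentile(Z[m],[10,50,90]),1),m.sum(),end='|')
"
```

```text
time: 16.5
eef_pos: [401.3, 101.3, 129.2]
eef_rot: [0.0, 0.998, 0.069, 0.007]
force: [1.2, 0.9, 1.3]
opening: 0.3
box xy [-156.6   -0.9] z 129.2 F box [1.4 0.7 1.3] open 0.3 t 16.5
[array([ 41.8, 109.1, -10.2]), ('yaw', np.float64(7.89)), ('turn', array([ 0.001 , -0.0137, -0.0002]))]
-2 [43.2 87.1 89.3] 26|2 [ 0.9 86.6 88.7] 29|6 [47.2 61.1 75.7] 29|10 [-1.2 59.2 61.9] 24|14 [-2.2  0.5  2.8] 20|18 [-2.2 -0.1  2.8] 19|22 [-1.   1.4  2.8] 23|26 [-1.3  0.9  2.4] 20|30 [-1.9 -0.1  2.3] 21|34 [-1.7  0.2  3.9] 20|38 [-2.7  0.   1.8] 21|42 [-2.1  1.2  2.8] 23|46 [-1.7 -0.   1.5] 20|
```

View pics/s9c.png

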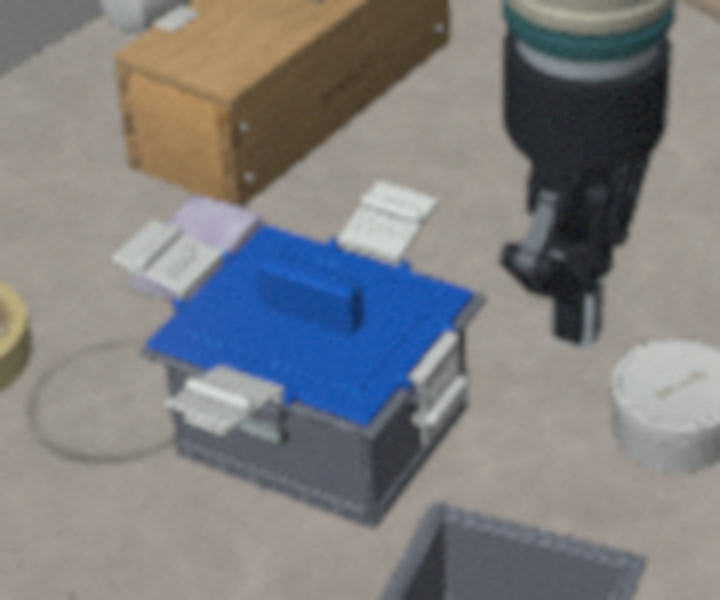

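View pics/w9.png

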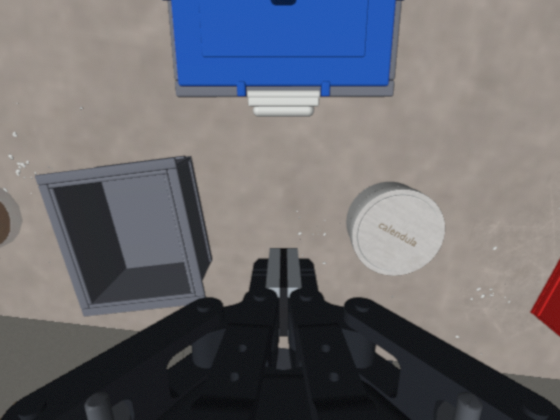

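clip_c is snapped: it hangs vertical at (440,385) in the crop and stays shut. Next is clip_d on −y.

```bash
python3 -m handwheel '[[[0.02,0.02,-0.005],[0,-0.014,0],-1],[[0.032,0.022,-0.003],[0,0,0],-1],[[0.034,0.022,0],[0,0,0],-1],[[0.034,0.022,0],[0,0,0],-1],[[0.025,0.018,0],[0,0,0],-1],[[0,0,0],[0,0,0],-1]]'
python3 -c "
from h import *
st();print(delta(bx(0,-113,130),7.9))"
```

```text
time: 17.25
eef_pos: [576.2, 17.2, 137.3]
eef_rot: [-0.0, 0.997, 0.071, 0.011]
force: [-0.1, -0.1, 0.3]
opening: -0.1
box xy [   5.  -108.2] z 137.3 F box [-0.1 -0.1  0.3] open -0.1 t 17.25
[array([-5.2,  4.7,  7.2]), ('yaw', np.float64(8.12)), ('turn', array([ 0.0012, -0.0222,  0.0039]))]
```

```bash
python3 -m handwheel '[[[-0.005,0.005,0.007],[0,-0.022,0.004],-1],[[0,0,0.01],[0,0,0],-1],[[0,0,0.01],[0,0,0],-1]]'
python3 -c "
from h import *
st();print(delta(bx(0,-113,130),7.9))"
```

```text
time: 17.55
eef_pos: [572.0, 11.6, 107.1]
eef_rot: [0.0, 0.998, 0.069, -0.0]
force: [-0.6, -0.5, -0.6]
opening: -0.1
box xy [ 1.000e-01 -1.132e+02] z 107.1 F box [-0.6 -0.4 -0.6] open -0.1 t 17.55
[array([ -0.1,  -0.2, -22.9]), ('yaw', np.float64(7.86)), ('turn', array([ 0.0007,  0.0003, -0.0007]))]
```

```bash
python3 -m handwheel '[[[0,-0.002,0.008],[0,0,0],-1],[[0,0,0.008],[0,0,0],-1],[[0,0,0.008],[0,0,0],-1]]'
python3 -c "
from h import *
st()"
python3 -m handwheel '[[[0,0,0.008],[0,0,0],-1],[[0,0,0.008],[0,0,0],-1],[[0,0,0.008],[0,0,0],-1],[[0,0,0.006],[0,0,0],-1],[[0,0,0],[0,0,0],-1]]'
python3 -c "
from h import *
st();print(delta(bx(0,-100,51),7.9))"
```

```text
time: 17.85
eef_pos: [569.3, 15.3, 79.7]
eef_rot: [0.0, 0.998, 0.07, -0.002]
force: [0.1, -0.6, 0.5]
opening: -0.2
box xy [  -2.  -109.1] z 79.7 F box [ 0.  -0.6  0.5] open -0.2 t 17.85
time: 18.35
eef_pos: [568.3, 15.8, 45.9]
eef_rot: [0.0, 0.998, 0.07, -0.002]
force: [0.3, -1.5, -0.1]
opening: -0.3
box xy [  -3.  -108.6] z 45.9 F box [ 0.1 -1.5 -0.1] open -0.3 t 18.35
[array([ 3. , -8.6, -5.1]), ('yaw', np.float64(8.05)), ('turn', array([-0.0003,  0.005 ,  0.0026]))]
```

```bash
python3 -m handwheel '[[[0.003,-0.003,-0.004],[0,0.004,0.003],-1],[[0,-0.003,0],[0,0,0],-1]]'
python3 -c "
from h import *
st()"
python3 -m handwheel '[[[0,-0.002,0],[0,0,0],-1],[[0,-0.002,0],[0,0,0],-1]]'
python3 -c "
from h import *
st()"
python3 -m handwheel '[[[0,-0.002,0],[0,0,0],-1],[[0,-0.002,0],[0,0,0],-1]]'
python3 -c "
from h import *
st();print(delta(bx(0,-100,51),7.9))"
```

```text
time: 18.55
eef_pos: [570.8, 20.5, 50.0]
eef_rot: [0.001, 0.998, 0.068, -0.0]
force: [0.9, -5.2, -1.0]
opening: 0.2
box xy [   0.2 -104.2] z 50.0 F box [ 0.2 -5.3 -1. ] open 0.2 t 18.55
time: 18.75
eef_pos: [570.7, 23.2, 50.6]
eef_rot: [0.002, 0.998, 0.067, 0.0]
force: [0.7, -2.8, -1.1]
opening: 0.1
box xy [   0.5 -101.5] z 50.6 F box [ 0.3 -2.9 -1.1] open 0.1 t 18.75
time: 18.95
eef_pos: [570.3, 27.7, 51.0]
eef_rot: [0.002, 0.998, 0.067, 0.001]
force: [0.3, -1.0, -1.1]
opening: -0.3
box xy [  0.7 -97. ] z 51.0 F box [ 0.2 -1.1 -1.1] open -0.3 t 18.95
[array([-0.7,  3. ,  0. ]), ('yaw', np.float64(7.7)), ('turn', array([ 0.0034, -0.0009, -0.0035]))]
```

```bash
python3 -m handwheel '[[[0,-0.002,0],[0,0,0],-1],[[0,-0.001,0],[0,0,0],-1]]'
python3 -c "
from h import *
st()"
python3 -m handwheel '[[[0,-0.0015,0],[0,0,0],-1],[[0,-0.0015,0],[0,0,0],-1]]'
python3 -c "
from h import *
st()"
python3 -m handwheel '[[[0,-0.002,0],[0,0,0],-1],[[0,-0.002,0],[0,0,0],-1]]'
python3 -c "
from h import *
st();print(delta(bx(0,-100,51),7.9))"
```

```text
time: 19.15
eef_pos: [569.9, 32.3, 51.3]
eef_rot: [0.001, 0.998, 0.068, 0.001]
force: [0.2, -2.3, -0.7]
opening: -0.1
box xy [  0.9 -92.4] z 51.3 F box [-0.1 -2.3 -0.7] open -0.1 t 19.15
time: 19.35
eef_pos: [569.9, 33.2, 51.4]
eef_rot: [0.002, 0.998, 0.067, 0.001]
force: [0.3, -5.9, -0.0]
opening: 0.1
box xy [  1.  -91.5] z 51.4 F box [-0.5 -5.9 -0. ] open 0.1 t 19.35
time: 19.55
eef_pos: [569.8, 33.3, 51.5]
eef_rot: [0.005, 0.998, 0.066, 0.001]
force: [0.7, -5.9, 0.1]
opening: 0.1
box xy [  0.9 -91.4] z 51.5 F box [-0.1 -5.9  0.1] open 0.1 t 19.55
[array([-0.9,  8.6,  0.6]), ('yaw', np.float64(7.56)), ('turn', array([ 0.0095, -0.0022, -0.006 ]))]
```

```bash
python3 -m handwheel '[[[0,-0.003,0],[0.009,0,-0.006],-1],[[0,-0.003,0],[0.004,0,0],-1]]'
python3 -c "
from h import *
st()"
python3 -m handwheel '[[[0,-0.0035,0],[0.005,0,0],-1],[[0,-0.0035,0],[0.005,0,0],-1]]'
python3 -c "
from h import *
st();print(delta(bx(0,-100,51),7.9))"
```

```text
time: 19.75
eef_pos: [569.7, 34.8, 51.6]
eef_rot: [0.001, 0.998, 0.068, 0.001]
force: [1.1, -4.8, 0.2]
opening: 0.2
box xy [  1.  -89.9] z 51.6 F box [ 0.4 -4.9  0.2] open 0.2 t 19.75
time: 19.95
eef_pos: [569.2, 39.0, 51.7]
eef_rot: [-0.003, 0.998, 0.066, 0.001]
force: [-0.4, -8.0, 1.7]
opening: 0.2
box xy [  1.1 -85.7] z 51.7 F box [-1.5 -7.9  1.7] open 0.2 t 19.95
[array([-1. , 14.3,  0.7]), ('yaw', np.float64(7.6)), ('turn', array([-0.0057, -0.0034, -0.0053]))]
```

```bash
python3 -m handwheel '[[[0,-0.003,0],[0,0,-0.005],-1],[[0,-0.0035,0],[0,0,0],-1]]'
python3 -c "
from h import *
st()"
python3 -m handwheel '[[[0,-0.004,0],[0.004,0,0],-1],[[0,-0.004,0],[0.004,0,0],-1]]'
python3 -c "
from h import *
st()"
```

```text
time: 20.15
eef_pos: [569.7, 40.6, 52.8]
eef_rot: [-0.0, 0.998, 0.067, 0.003]
force: [0.2, -8.6, 7.3]
opening: -0.4
box xy [  1.8 -84.2] z 52.8 F box [-1.  -8.6  7.3] open -0.4 t 20.15
time: 20.35
eef_pos: [569.7, 41.0, 53.5]
eef_rot: [-0.0, 0.998, 0.065, 0.003]
force: [1.1, -9.6, -1.6]
opening: -0.1
box xy [  1.9 -83.7] z 53.5 F box [-0.3 -9.7 -1.6] open -0.1 t 20.35
```

```bash
python3 -m handwheel '[[[0,-0.005,0],[0.004,0,-0.004],-1],[[0,-0.005,0],[0.004,0,-0.004],-1]]'
python3 -c "
from h import *
st()"
python3 -m handwheel '[[[0,0.01,0],[0,0,0],-1],[[0,0.03,0],[0,0,0],-1],[[0,0.03,-0.02],[0,0,0],-1],[[0,0.01,-0.03],[0,0,0],-1],[[0,0,-0.03],[0,0,0],-1]]'
python3 -c "
from h import *
st();print(delta(bx(0,-100,51),7.9));s=sense()
p=camera('wrist');save(p,'w10')
p=camera('top');W=cloud(p)
L=(W[...,:2]-C0);u=-(L@EY)-63.5;v=L@EX;Z=W[...,2]
for lo in range(-4,48,4):
    m=(abs(v)<16)&(u>lo)&(u<=lo+4)&(Z>-10)&(Z<140)
    if m.sum():print(lo+2,np.round(np.percentile(Z[m],[10,50,90]),1),m.sum(),end='|')
"
```

```text
time: 20.55
eef_pos: [569.7, 41.6, 53.8]
eef_rot: [0.001, 0.998, 0.066, 0.004]
force: [2.1, -13.6, -1.6]
opening: -0.0
box xy [  2.  -83.1] z 53.8 F box [  0.2 -13.8  -1.6] open -0.0 t 20.55
time: 21.05
eef_pos: [576.5, -35.3, 131.4]
eef_rot: [-0.003, 0.998, 0.068, -0.001]
force: [-0.2, -0.1, -0.5]
opening: 0.1
box xy [  -1.9 -160.3] z 131.4 F box [-0.2 -0.  -0.5] open 0.1 t 21.05
[array([  2. , -59.9,  80.7]), ('yaw', np.float64(7.82)), ('turn', array([-0.0056,  0.0021, -0.0015]))]
```

View pics/w10.png

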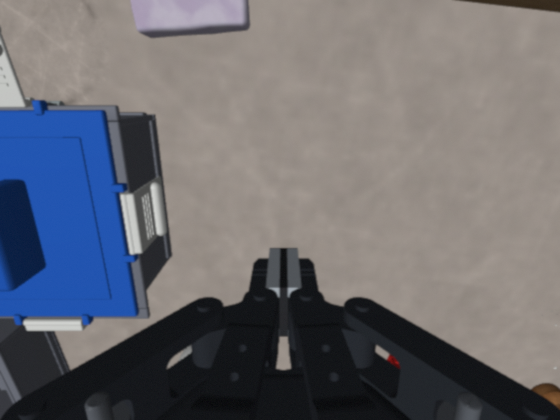

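clip_d is vertical at (150,215). I check the clearance towards +x before moving.

```bash
python3 -c "
from h import *
for n in('top0','scene0'):
  W=np.load(n+'.npy')
  for y in range(-80,220,30):
    m=(W[...,0]>640)&(W[...,0]<800)&(abs(W[...,1]-y)<15)&(W[...,2]>15)
    if m.sum():print(n,y,np.round([W[...,0][m].min(),W[...,2][m].max()]))
print(delta(bx(119,0,140),7.9))"
```

```text
top0 -80 [640.  97.]
top0 -50 [731.  97.]
top0 -20 [730.  97.]
top0 10 [695.  93.]
top0 40 [688.  31.]
top0 70 [684.  30.]
top0 100 [693.  28.]
top0 160 [742.  29.]
top0 190 [733.  30.]
scene0 -80 [730.  92.]
scene0 -50 [729.  92.]
scene0 -20 [727.  93.]
scene0 10 [694.  92.]
scene0 40 [687.  27.]
scene0 70 [682.  27.]
scene0 100 [685.  26.]
scene0 160 [743.  25.]
scene0 190 [730.  27.]
[array([ 117.6, -159.6,   -3.8]), ('yaw', np.float64(7.9)), ('turn', array([-0.0048, -0.0066,  0.    ]))]
```

```bash
python3 -m handwheel '[[[0.015,-0.018,-0.003],[-0.005,-0.006,0],-1],[[0.024,-0.03,-0.002],[0,0,0],-1],[[0.024,-0.033,0],[0,0,0],-1],[[0.024,-0.033,0],[0,0,0],-1],[[0.02,-0.025,0],[0,0,0],-1],[[0,0,0],[0,0,0],-1]]'
python3 -c "
from h import *
st();print(delta(bx(119,0,130),7.9))"
```

```text
time: 21.75
eef_pos: [666.3, 130.4, 137.7]
eef_rot: [-0.005, 0.998, 0.07, -0.002]
force: [-0.7, 0.6, -1.4]
opening: 0.0
box xy [109.9  -8.5] z 137.7 F box [-0.6  0.7 -1.4] open 0.0 t 21.75
[array([ 9.2, -8.4,  7.7]), ('yaw', np.float64(8.03)), ('turn', array([-0.0098,  0.003 ,  0.0023]))]
```

```bash
python3 -m handwheel '[[[0.008,-0.008,0.01],[-0.01,0.003,0.002],-1],[[0,0,0.01],[0,0,0],-1],[[0,0,0.005],[0,0,0],-1]]'
python3 -c "
from h import *
st();print(delta(bx(117,0,130),7.9))"
```

```text
time: 22.05
eef_pos: [671.5, 141.6, 109.1]
eef_rot: [-0.0, 0.998, 0.07, -0.002]
force: [-0.1, -0.0, -0.2]
opening: 0.3
box xy [116.6   1.9] z 109.1 F box [-0.1  0.  -0.2] open 0.3 t 22.05
[array([  0.3,   1.9, -20.9]), ('yaw', np.float64(8.05)), ('turn', array([-0.0003,  0.0031,  0.0026]))]
```

```bash
python3 -m handwheel '[[[0,0.002,0.008],[0,0,0],-1],[[0,0,0.008],[0,0,0],-1],[[0,0,0.008],[0,0,0],-1]]'
python3 -c "
from h import *
st()"
python3 -m handwheel '[[[0,0,0.008],[0,0,0],-1],[[0,0,0.008],[0,0,0],-1],[[0,0,0.008],[0,0,0],-1],[[0,0,0.004],[0,0,0],-1],[[0,0,0],[0,0,0],-1]]'
python3 -c "
from h import *
st();print(delta(bx(108,0,51),7.9))"
```

```text
time: 22.35
eef_pos: [673.0, 137.3, 83.5]
eef_rot: [-0.0, 0.998, 0.069, -0.0]
force: [4.8, 2.9, 1.3]
opening: -0.1
box xy [117.4  -2.6] z 83.5 F box [5.2 2.2 1.3] open -0.1 t 22.35
time: 22.85
eef_pos: [670.8, 134.8, 51.3]
eef_rot: [0.001, 0.998, 0.067, -0.003]
force: [1.3, -0.2, 0.9]
opening: 0.0
box xy [115.   -4.7] z 51.3 F box [ 1.3 -0.4  0.9] open 0.0 t 22.85
[array([-7. , -4.7,  0.3]), ('yaw', np.float64(7.74)), ('turn', array([ 0.0013,  0.0053, -0.0028]))]
```

```bash
python3 -m handwheel '[[[-0.003,-0.003,0],[0,0.005,-0.003],-1],[[-0.003,-0.001,0],[0,0,0],-1]]'
python3 -c "
from h import *
st()"
python3 -m handwheel '[[[-0.002,0,0],[0,0,0],-1],[[-0.002,0,0],[0,0,0],-1]]'
python3 -c "
from h import *
st()"
python3 -m handwheel '[[[-0.002,0,0],[0,0,0],-1],[[-0.001,0,0],[0,0,0],-1]]'
python3 -c "
from h import *
st();print(delta(bx(108,0,51),7.9))"
```

```text
time: 23.05
eef_pos: [665.1, 137.9, 51.3]
eef_rot: [0.001, 0.998, 0.069, 0.001]
force: [2.6, 0.8, -1.3]
opening: -0.0
box xy [109.7  -0.9] z 51.3 F box [ 2.7  0.4 -1.3] open -0.0 t 23.05
time: 23.25
eef_pos: [662.2, 138.1, 52.2]
eef_rot: [0.0, 0.998, 0.069, 0.003]
force: [2.6, 0.3, -1.3]
opening: 0.0
box xy [106.9  -0.3] z 52.2 F box [ 2.6 -0.1 -1.3] open 0.0 t 23.25
time: 23.45
eef_pos: [659.3, 137.8, 52.7]
eef_rot: [0.0, 0.998, 0.069, 0.004]
force: [2.0, 0.3, -0.5]
opening: 0.0
box xy [104.   -0.2] z 52.7 F box [ 2.   0.  -0.5] open 0.0 t 23.45
[array([ 4. , -0.2,  1.8]), ('yaw', np.float64(7.95)), ('turn', array([ 0.0013, -0.007 ,  0.0009]))]
```

```bash
python3 -m handwheel '[[[-0.0015,0,0.001],[0,-0.005,0],-1],[[-0.0015,0,0],[0,0,0],-1]]'
python3 -c "
from h import *
st()"
python3 -m handwheel '[[[-0.002,0,0],[0,0,0],-1],[[-0.002,0,0],[0,0,0],-1]]'
python3 -c "
from h import *
st()"
python3 -m handwheel '[[[-0.0025,0,0],[0,0,0],-1],[[-0.0025,0,0],[0,0,0],-1]]'
python3 -c "
from h import *
st();print(delta(bx(108,0,51),7.9))"
```

```text
time: 23.65
eef_pos: [656.3, 137.4, 51.9]
eef_rot: [0.001, 0.998, 0.069, 0.001]
force: [4.6, 0.7, -2.0]
opening: 0.2
box xy [100.9  -0.2] z 51.9 F box [ 4.6  0.1 -2. ] open 0.2 t 23.65
time: 23.85
eef_pos: [656.1, 137.3, 52.5]
eef_rot: [0.0, 0.998, 0.069, 0.005]
force: [6.2, 0.8, -2.0]
opening: -0.3
box xy [100.8  -0.2] z 52.5 F box [ 6.2 -0.1 -2. ] open -0.3 t 23.85
time: 24.05
eef_pos: [656.1, 137.3, 53.5]
eef_rot: [-0.0, 0.998, 0.069, 0.011]
force: [6.2, 1.2, -3.9]
opening: -0.2
box xy [100.8  -0.2] z 53.5 F box [ 6.3  0.3 -3.9] open -0.2 t 24.05
[array([ 7.2, -0.2,  2.7]), ('yaw', np.float64(7.93)), ('turn', array([ 0.0009, -0.0218,  0.0005]))]
```

```bash
python3 -m handwheel '[[[-0.0025,0,0.002],[0,-0.012,0],-1],[[-0.0025,0,0.001],[0,-0.008,0],-1]]'
python3 -c "
from h import *
st()"
python3 -m handwheel '[[[-0.003,0,0.001],[0,-0.006,0],-1],[[-0.0035,0,0],[0,-0.004,0],-1]]'
python3 -c "
from h import *
st();print(delta(bx(108,0,51),7.9))"
```

```text
time: 24.25
eef_pos: [655.6, 137.3, 52.4]
eef_rot: [-0.0, 0.998, 0.069, 0.006]
force: [6.9, -0.1, -1.2]
opening: -0.0
box xy [100.2  -0.2] z 52.4 F box [ 6.8 -1.  -1.2] open -0.0 t 24.25
time: 24.45
eef_pos: [654.8, 137.2, 52.8]
eef_rot: [-0.0, 0.998, 0.069, 0.006]
force: [8.5, 1.4, -3.7]
opening: -0.1
box xy [99.4 -0.2] z 52.8 F box [ 8.6  0.2 -3.7] open -0.1 t 24.45
[array([ 8.5, -0.2,  1.9]), ('yaw', np.float64(7.91)), ('turn', array([ 0.0002, -0.013 ,  0.0002]))]
```

```bash
python3 -m handwheel '[[[-0.0035,0,0.001],[0,-0.008,0],-1],[[-0.0035,0,0.001],[0,-0.006,0],-1]]'
python3 -c "
from h import *
st()"
python3 -m handwheel '[[[-0.0035,0,0.001],[0,-0.006,0],-1]]'
python3 -c "
from h import *
st();print(delta(bx(108,0,51),7.9))"
```

```text
time: 24.65
eef_pos: [651.6, 136.7, 51.7]
eef_rot: [-0.0, 0.998, 0.069, 0.003]
force: [6.7, 0.8, 0.5]
opening: 0.4
box xy [96.2 -0.3] z 51.7 F box [ 6.7 -0.2  0.5] open 0.4 t 24.65
time: 24.75
eef_pos: [651.5, 136.7, 51.8]
eef_rot: [-0.0, 0.998, 0.069, 0.004]
force: [10.4, 0.7, 0.4]
opening: -0.1
box xy [96.1 -0.2] z 51.8 F box [10.4 -0.7  0.4] open -0.1 t 24.75
[array([11.9, -0.2,  0.9]), ('yaw', np.float64(7.89)), ('turn', array([-0.0002, -0.0081, -0.0001]))]
```

Snapped onto the stop: it travelled about 3 mm, then went stiff. One confirming push, then back off.

```bash
python3 -m handwheel '[[[-0.004,0,0],[0,-0.008,0],-1],[[-0.004,0,0],[0,-0.006,0],-1]]'
python3 -c "
from h import *
st()"
python3 -m handwheel '[[[0.01,0,0],[0,0,0],-1],[[0.03,0,0],[0,0,0],-1],[[0.02,0,-0.02],[0,0,0],-1],[[0,0,-0.035],[0,0,0],-1],[[0,-0.01,-0.035],[0,0,0],-1]]'
python3 -c "
from h import *
st();print(delta(bx(0,113,140),7.9));s=sense()
p=camera('wrist');save(p,'w11')
p=camera('scene');a=p['img'][170:320,170:350,::-1];cv2.imwrite('pics/s11c.png',cv2.resize(a,None,fx=4,fy=4,interpolation=cv2.INTER_CUBIC))
"
```

```text
time: 24.95
eef_pos: [651.5, 136.7, 53.5]
eef_rot: [-0.001, 0.998, 0.069, 0.005]
force: [9.2, 1.6, -2.8]
opening: -0.0
box xy [96.  -0.2] z 53.5 F box [ 9.3  0.3 -2.8] open -0.0 t 24.95
time: 25.45
eef_pos: [699.3, 150.6, 137.3]
eef_rot: [0.002, 0.998, 0.067, -0.01]
force: [1.4, 0.6, 1.1]
opening: -0.2
box xy [145.3   6.9] z 137.3 F box [1.5 0.4 1.1] open -0.2 t 25.45
[array([-145.6, -105.6,    0. ]), ('yaw', np.float64(7.73)), ('turn', array([ 0.0028,  0.0212, -0.003 ]))]
```

View pics/w11.png

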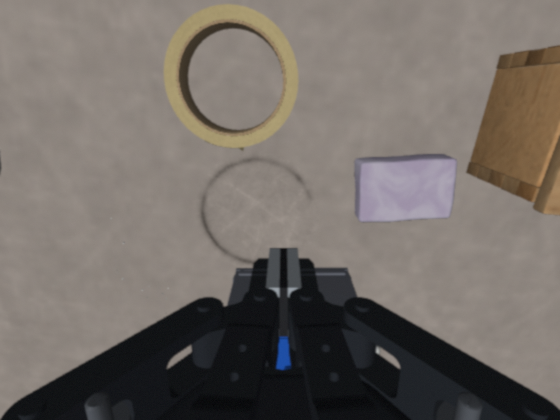

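View pics/s11c.png

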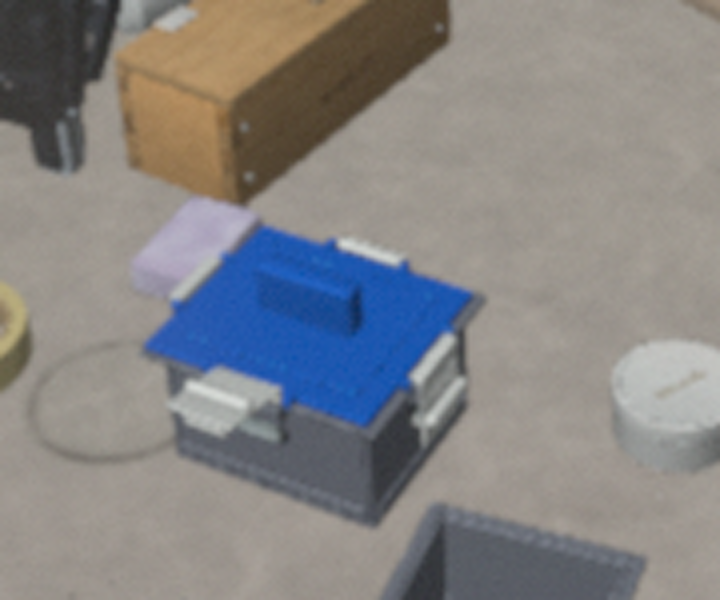

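Clips a, c and d are shut; only b (235,400) is still out. Now clip_b.

```bash
python3 -m handwheel '[[[-0.015,-0.02,0],[0.003,0.02,-0.003],-1],[[-0.03,-0.026,0],[0,0,0],-1],[[-0.034,-0.026,0],[0,0,0],-1],[[-0.034,-0.022,0],[0,0,0],-1],[[-0.022,-0.008,0],[0,0,0],-1],[[0,0,0],[0,0,0],-1]]'
python3 -c "
from h import *
st();print(delta(bx(0,112,115),7.9))"
```

```text
time: 26.15
eef_pos: [538.6, 235.7, 137.0]
eef_rot: [0.0, 0.997, 0.071, -0.005]
force: [0.2, -0.2, 0.3]
opening: 0.1
box xy [ -2.1 113.4] z 137.0 F box [ 0.1 -0.2  0.3] open 0.1 t 26.15
[array([ 2.4,  1.4, 22. ]), ('yaw', np.float64(8.1)), ('turn', array([0.0002, 0.0107, 0.0035]))]
```

```bash
python3 -m handwheel '[[[0.002,0.001,0.012],[0,0.01,0.003],-1],[[0,0,0.012],[0,0,0],-1],[[0,0,0],[0,0,0],-1]]'
python3 -c "
from h import *
st()"
python3 -m handwheel '[[[0,0,0.008],[0,0,0],-1],[[0,0,0.008],[0,0,0],-1],[[0,0,0.008],[0,0,0],-1]]'
python3 -c "
from h import *
st();print(delta(bx(0,112,80),7.9))"
```

```text
time: 26.45
eef_pos: [537.8, 233.7, 110.8]
eef_rot: [0.001, 0.998, 0.07, -0.003]
force: [-0.3, 0.6, -0.4]
opening: 0.2
box xy [ -3.2 111.5] z 110.8 F box [-0.2  0.6 -0.4] open 0.2 t 26.45
time: 26.75
eef_pos: [539.4, 232.6, 85.6]
eef_rot: [0.001, 0.998, 0.069, -0.003]
force: [0.3, 0.9, 0.1]
opening: -0.1
box xy [ -1.7 110.2] z 85.6 F box [0.4 0.9 0.1] open -0.1 t 26.75
[array([ 1.8, -1.8,  5.5]), ('yaw', np.float64(7.86)), ('turn', array([ 0.0023,  0.0054, -0.0007]))]
```

```bash
python3 -m handwheel '[[[0.001,0,0.008],[0,0.004,0],-1],[[0,0,0.008],[0,0,0],-1],[[0,0,0.008],[0,0,0],-1],[[0,0,0.006],[0,0,0],-1],[[0,0,0],[0,0,0],-1]]'
python3 -c "
from h import *
st();print(delta(bx(0,104,51),7.9))"
python3 -m handwheel '[[[0.001,0.003,0],[0,0,0],-1],[[0,0.002,0],[0,0,0],-1]]'
python3 -c "
from h import *
st();print(delta(bx(0,98,51),7.9))"
```

```text
time: 27.25
eef_pos: [540.0, 232.1, 51.3]
eef_rot: [0.002, 0.998, 0.068, -0.001]
force: [-0.3, -0.2, -0.2]
opening: -0.0
box xy [ -1.2 109.6] z 51.3 F box [-0.3 -0.2 -0.2] open -0.0 t 27.25
[array([1.2, 5.6, 0.3]), ('yaw', np.float64(7.82)), ('turn', array([ 0.003 ,  0.0031, -0.0013]))]
time: 27.45
eef_pos: [541.7, 228.1, 51.2]
eef_rot: [0.001, 0.998, 0.069, -0.001]
force: [0.5, 3.0, -1.3]
opening: 0.2
box xy [-1.000e-01  1.055e+02] z 51.2 F box [ 0.9  2.9 -1.3] open 0.2 t 27.45
[array([0.1, 7.5, 0.2]), ('yaw', np.float64(7.88)), ('turn', array([ 0.002 ,  0.003 , -0.0004]))]
```

```bash
python3 -m handwheel '[[[0,0.002,0],[0,0,0],-1],[[0,0.002,0],[0,0,0],-1]]'
python3 -c "
from h import *
st()"
python3 -m handwheel '[[[0,0.002,0],[0,0,0],-1],[[0,0.0015,0],[0,0,0],-1]]'
python3 -c "
from h import *
st()"
python3 -m handwheel '[[[0,0.0015,0],[0,0,0],-1],[[0,0.0015,0],[0,0,0],-1]]'
python3 -c "
from h import *
st();print(delta(bx(0,98,51),7.9))"
```

```text
time: 27.65
eef_pos: [541.7, 228.1, 51.5]
eef_rot: [-0.002, 0.998, 0.07, -0.001]
force: [-0.5, 5.3, -2.8]
opening: 0.2
box xy [-1.000e-01  1.054e+02] z 51.5 F box [ 0.2  5.3 -2.8] open 0.2 t 27.65
time: 27.85
eef_pos: [541.7, 228.1, 51.9]
eef_rot: [-0.004, 0.997, 0.071, -0.001]
force: [0.4, 5.7, -1.7]
opening: -0.2
box xy [-1.000e-01  1.055e+02] z 51.9 F box [ 1.2  5.6 -1.7] open -0.2 t 27.85
time: 28.05
eef_pos: [541.7, 227.9, 52.2]
eef_rot: [-0.005, 0.997, 0.072, -0.001]
force: [-0.2, 4.4, -2.0]
opening: 0.1
box xy [-1.000e-01  1.052e+02] z 52.2 F box [ 0.4  4.3 -2. ] open 0.1 t 28.05
[array([0.1, 7.2, 1.1]), ('yaw', np.float64(8.26)), ('turn', array([-0.0109,  0.0003,  0.0063]))]
```

```bash
python3 -m handwheel '[[[0,0.002,0.001],[-0.01,0,0.006],-1],[[0,0.002,0],[-0.004,0,0],-1]]'
python3 -c "
from h import *
st()
p=camera('scene');a=p['img'][200:300,190:310,::-1];cv2.imwrite('pics/s12c.png',cv2.resize(a,None,fx=6,fy=6,interpolation=cv2.INTER_CUBIC))"
```

```text
time: 28.25
eef_pos: [542.3, 224.5, 51.4]
eef_rot: [0.001, 0.998, 0.069, 0.0]
force: [-0.3, 3.0, -1.0]
opening: -0.3
box xy [  0.  101.8] z 51.4 F box [ 0.1  3.  -1. ] open -0.3 t 28.25
```

View pics/s12c.png

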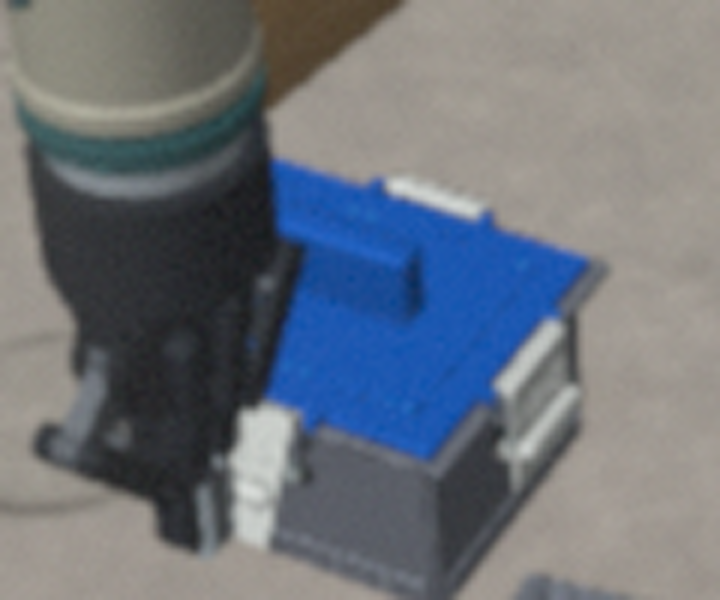

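It yielded again. The flap (255,480) is folding properly, so I carry on.

```bash
python3 -m handwheel '[[[0,0.002,0],[0,0,0],-1],[[0,0.002,0],[0,0,0],-1]]'
python3 -c "
from h import *
st()"
python3 -m handwheel '[[[0,0.002,0],[0,0,0],-1],[[0,0.0015,0],[0,0,0],-1]]'
python3 -c "
from h import *
st()"
python3 -m handwheel '[[[0,0.0015,0],[0,0,0],-1],[[0,0.0015,0],[0,0,0],-1]]'
python3 -c "
from h import *
st();print(delta(bx(0,98,51),7.9))"
```

```text
time: 28.5
eef_pos: [543.4, 218.4, 51.7]
eef_rot: [0.003, 0.998, 0.069, 0.0]
force: [-0.1, 2.2, -0.2]
opening: 0.3
box xy [ 0.3 95.6] z 51.7 F box [ 0.2  2.1 -0.2] open 0.3 t 28.5
time: 28.7
eef_pos: [544.4, 213.0, 52.0]
eef_rot: [0.003, 0.998, 0.068, 0.001]
force: [-1.2, 2.7, -1.0]
opening: 0.3
box xy [ 0.5 90.1] z 52.0 F box [-0.8  2.8 -1. ] open 0.3 t 28.7
time: 28.9
eef_pos: [544.7, 212.2, 52.3]
eef_rot: [0.002, 0.998, 0.068, 0.001]
force: [-0.7, 5.5, 0.4]
opening: 0.0
box xy [ 0.7 89.3] z 52.3 F box [0.1 5.5 0.4] open 0.0 t 28.9
[array([-0.7, -8.7,  1.3]), ('yaw', np.float64(7.83)), ('turn', array([ 0.0032, -0.0015, -0.0011]))]
```

```bash
python3 -m handwheel '[[[0,0.002,0.001],[0,0,0],-1],[[0,0.002,0],[-0.002,0,0],-1]]'
python3 -c "
from h import *
st()"
python3 -m handwheel '[[[0,0.003,0],[-0.004,0,0],-1],[[0,0.003,0],[-0.004,0,0],-1]]'
python3 -c "
from h import *
st();print(delta(bx(0,98,51),7.9))"
```

```text
time: 29.1
eef_pos: [544.9, 211.2, 52.1]
eef_rot: [0.001, 0.998, 0.069, 0.001]
force: [-0.7, 5.6, 1.1]
opening: 0.2
box xy [ 0.8 88.3] z 52.1 F box [0.1 5.7 1.1] open 0.2 t 29.1
time: 29.3
eef_pos: [545.8, 208.1, 52.7]
eef_rot: [0.003, 0.998, 0.07, 0.002]
force: [-0.6, 3.6, 2.0]
opening: -0.3
box xy [ 1.2 85. ] z 52.7 F box [-0.1  3.6  2. ] open -0.3 t 29.3
[array([ -1.2, -13. ,   1.6]), ('yaw', np.float64(8.05)), ('turn', array([ 0.0059, -0.0037,  0.0026]))]
```

```bash
python3 -m handwheel '[[[0,0.002,0],[0,0,0.002],-1],[[0,0.002,0],[0,0,0],-1]]'
python3 -c "
from h import *
st()"
python3 -m handwheel '[[[0,0.003,0],[-0.002,0,0],-1],[[0,0.003,0],[-0.002,0,0],-1]]'
python3 -c "
from h import *
st();print(delta(bx(0,98,51),7.9))"
python3 -m handwheel '[[[0,0.004,0],[-0.006,0,0],-1],[[0,0.004,0],[-0.006,0,0],-1]]'
python3 -c "
from h import *
st();print(delta(bx(0,98,51),7.9))"
```

```text
time: 29.5
eef_pos: [546.1, 206.8, 52.7]
eef_rot: [0.001, 0.998, 0.07, 0.002]
force: [-2.0, 8.9, -1.5]
opening: 0.4
box xy [ 1.3 83.7] z 52.7 F box [-0.8  9.1 -1.5] open 0.4 t 29.5
time: 29.7
eef_pos: [546.1, 206.9, 52.8]
eef_rot: [-0.001, 0.997, 0.072, 0.003]
force: [-1.8, 9.4, -0.8]
opening: -0.1
box xy [ 1.3 83.9] z 52.8 F box [-0.5  9.6 -0.8] open -0.1 t 29.7
[array([ -1.2, -14.1,   1.8]), ('yaw', np.float64(8.22)), ('turn', array([-0.0007, -0.0053,  0.0057]))]
time: 29.9
eef_pos: [546.1, 206.8, 52.7]
eef_rot: [0.001, 0.997, 0.074, 0.003]
force: [-1.7, 11.3, -1.0]
opening: 0.1
box xy [ 1.3 83.7] z 52.7 F box [-0.1 11.4 -1. ] open 0.1 t 29.9
[array([ -1.2, -14.3,   1.7]), ('yaw', np.float64(8.49)), ('turn', array([ 0.0023, -0.0064,  0.0103]))]
```

On the stop at 11 N. I back off, move clear and check all four.

```bash
python3 -m handwheel '[[[0,-0.01,0],[0,0,0.005],-1],[[0,-0.03,0],[0,0,0.005],-1],[[0,-0.03,-0.03],[0,0,0],-1],[[0,-0.01,-0.04],[0,0,0],-1],[[0,0,-0.045],[0,0,0],-1],[[0,0,-0.045],[0,0,0],-1],[[-0.03,0.04,-0.04],[0,0,0],-1],[[-0.04,0.04,-0.02],[0,0,0],-1],[[-0.03,0.03,0],[0,0,0],-1],[[0,0.02,0],[0,0,0],-1],[[0,0,0],[0,0,0],-1]]'
python3 -c "
from h import *
st();s=sense()
p=camera('wrist');save(p,'w13');W=cloud(p,s);np.save('w13.npy',W)
p=camera('scene');save(p,'s13');np.save('s13.npy',cloud(p));a=p['img'][200:300,190:310,::-1];cv2.imwrite('pics/s13c.png',cv2.resize(a,None,fx=6,fy=6,interpolation=cv2.INTER_CUBIC))
p=camera('top');save(p,'t13');np.save('t13.npy',cloud(p))"
```

```text
time: 31.0
eef_pos: [459.8, 147.5, 267.1]
eef_rot: [0.01, 0.998, 0.062, 0.002]
force: [0.5, -0.1, 0.2]
opening: -0.1
box xy [-92.3  36.8] z 267.1 F box [ 0.4 -0.2  0.2] open -0.1 t 31.0
```

View pics/w13.png

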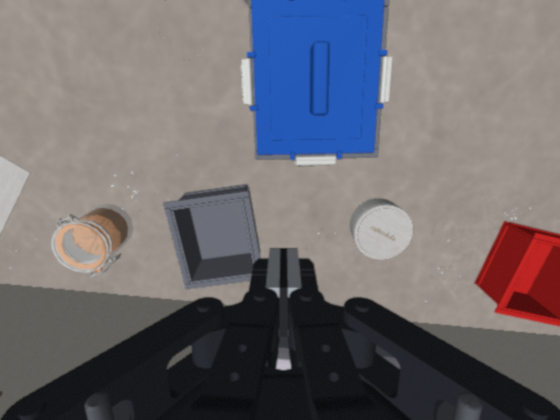

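View pics/s13c.png

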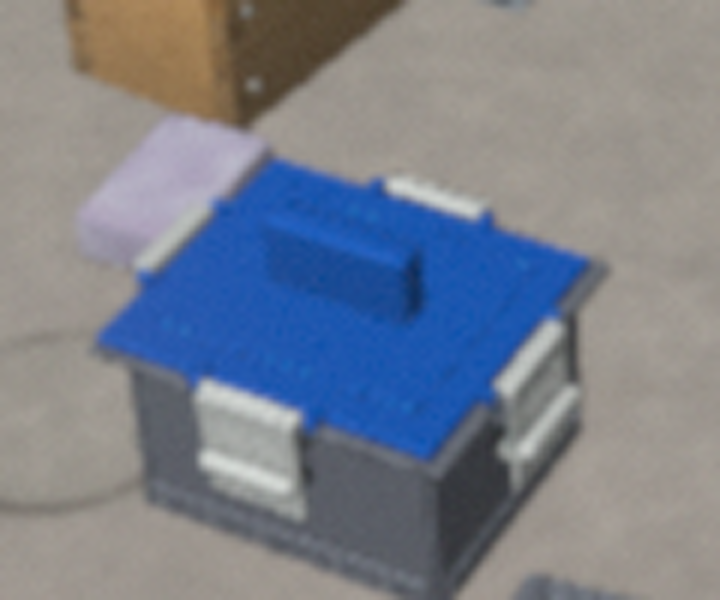

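Run:
```python
from h import *
for f,im in(("t13","t13"),("s13","s13"),("w13","w13")):
    W=np.load(f+".npy");img=cv2.imread(f"pics/{im}.png");hsv=cv2.cvtColor(img,cv2.COLOR_BGR2HSV)
    d=W[...,:2]-C0;L=np.stack([d@EX,d@EY],-1);Z=W[...,2]
    b=(hsv[...,0]>105)&(hsv[...,0]<130)&(hsv[...,1]>150)&(Z>78)&(Z<95)&(np.hypot(*np.moveaxis(L,-1,0))<95)
    if b.sum()>50:
        P=W[b];c=np.linalg.lstsq(np.c_[P[:,:2]-C0,np.ones(len(P))],P[:,2],rcond=None)[0];print(f,"plate fit",np.round(c,4),cv2.minAreaRect(P[:,:2].astype(np.float32)))
    w=(hsv[...,1]<40)&(hsv[...,2]>110)
    for n,k,sg,h in(("a+x",0,1,73.5),("b+y",1,1,63.5),("c-x",0,-1,73.5),("d-y",1,-1,63.5)):
        u=L[...,k]*sg-h;m=(abs(L[...,1-k])<18)&(u>-8)&(u<50)&(Z>30)&(Z<120)
        if m.sum()>3:print(n,m.sum(),"out pct",np.round(np.percentile(u[m],[50,95,99]),1),"z at u>8",np.round(np.median(Z[m&(u>8)]),1) if (m&(u>8)).any() else None)
print(sense()["time"])
```

```text
t13 plate fit [-1.00000e-04  4.00000e-04  8.62627e+01] ((556.8090209960938, 124.43196105957031), (143.43841552734375, 124.58853912353516), 9.121931076049805)
a+x 112 out pct [ 0.5  8.1 12.5] z at u>8 60.0
b+y 109 out pct [0.4 6.5 7.5] z at u>8 82.8
c-x 127 out pct [ 1.4  9.9 10.7] z at u>8 60.1
d-y 141 out pct [ 2.6  9.5 10.1] z at u>8 59.7
s13 plate fit [2.00000e-04 2.80000e-03 8.37812e+01] ((555.7479248046875, 125.31574249267578), (144.7337188720703, 128.18255615234375), 8.896449089050293)
a+x 68 out pct [-0.1  6.1  7.5] z at u>8 80.7
b+y 315 out pct [ 5.9 11.1 12.8] z at u>8 57.6
c-x 220 out pct [ 4.5 10.7 11.5] z at u>8 57.2
d-y 59 out pct [-1.4  4.2  6.2] z at u>8 None
w13 plate fit [-2.6000e-03 -2.0000e-04  8.6175e+01] ((552.7202758789062, 124.58100891113281), (140.84339904785156, 126.79975891113281), 7.52745246887207)
a+x 65 out pct [-7.3 -6.9 -6.7] z at u>8 None
b+y 714 out pct [ 0.1 10.  11. ] z at u>8 58.8
c-x 528 out pct [-0.7 11.5 12.2] z at u>8 60.0
d-y 561 out pct [-1.7  4.2  4.9] z at u>8 None
31.15
```

All four bars lie about 10–12.5 mm outside the hinge, near 58–60 mm high. The lid is flat with its top at 86 mm. Nothing is touching, so I hand in.

```bash
python3 -c "
from h import *
print(close_job())"
```

```text
the job is handed in; nothing more can be done
None
```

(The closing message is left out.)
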